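# Square up a wire basket and scan its label

### The arm

A 6-joint arm with a two-finger parallel gripper is mounted at the origin on the work surface. World frame = base frame: x ahead of the robot, y to its left, z up, the work surface at z = 0. Lengths are in m, angles in degrees, forces in N, time in s.
With the tool pointing down it reaches from about 0.35 to 0.875 m from the base axis. Payload 4.2 kg.
Tool frame: the origin (TCP) lies midway between the tips of the shut fingers; the grasp point (between the pads) lies 19 mm behind it; z points along the fingers, y is the line along which they close (so a half turn about z gives the same grasp; the last joint's range is limited). The gripper opens to 87 mm and grips with 3 to 60 N. Pads are 19 mm wide; open, the fingers measure 117 mm over their backs; the gripper's body (75 mm by 190 mm) begins 51 mm behind the grasp point.
Start: joints at [86.035, 22.042, 0.453, 0, -68.411, -14.817], TCP at [0.201, 0.592, 0.223] pointing down, gripper open.
Joint ranges: [-179.83, 179.83], [-69.29, 118.12], [-61.27, 80.66], [-181.25, 117.63], [-171.15, -9.14], [-177.46, 177.46]. Speed limits (degrees/s): [159.86, 159.86, 180, 180, 180, 180].

### API

Orientations are given as a 3x3 rotation matrix whose columns are the frame's x, y, z axes.
In Python, from station import * gives the robot as it stands.
- The arm moves only by the tool move_arm, never from a script. Its argument "targets" is text: rows parted by semicolons, each of 4 numbers parted by spaces: the shift along the world's x, y, z in units of 25 mm (1.0 is 25 mm), then the turn about the world's z in units of 5 degrees (1.0 is 5 degrees). In form: tx ty tz spin; .... A call has 1 to 10 rows; each row shifts and turns the commanded pose from where the row before left it; what a row does not reach is not made up. A row lasts 1/12 s, in which the tool goes at most 41.7 mm and 7.16 degrees, less where a joint would pass 70% of its speed; a pose out of reach is approached as far as the arm can. A call is refused whole if a number of a shift passes 1 or a number of a turn 1, either way. A call with a gripper value outside its range is refused whole. "gripper" is the finger opening in mm, from 0 to 87, set as the call begins (left out, the last holds). The fingers move at their own pace and stop on an object; the grip force is fixed at half the most. Time passes only in rows, so rows that do not move let the fingers close. It gives the time, the measured TCP pose, the force, the opening and the grip force at its end, in the units of the state.
- sense(): the state, without advancing time (a new reading comes with each control period).
- capture(name): name is "scene" or "side" or "wrist"; returns a dict with "image" (480x640x3 uint8, blue, green, red), "fx", "fy", "cx", "cy" (pixels), "D" ([k1, k2, p1, p2, k3] as OpenCV has them; the pictures are not rectified), "world_from_camera" (4x4, takes a point from camera to world coordinates); the wrist camera has in their place "hand_eye" (4x4, takes a point from camera to tool coordinates, whose origin is the TCP and whose axes are the flange's). Camera axes: x right, y up, looking along -z (the intrinsics and any distortion apply to the point x, -y, -z); pixel columns grow to the right and rows downward; lengths in m; the calibration is good to about 2 mm. A picture is of the moment at which its call begins: read the wrist's pose just before it. There is no depth.
- finish_job(): hands the job in; it is judged then, once.
The state is a dict: "time_s": time; "joints": joint angles; "joint_velocities": joint speeds; "effort": joint torques, N m; "tcp_pos": TCP position; "ee_rot": TCP orientation; "wrist_force": force on the tool from outside, world axes, zero at the start; "moment": the same for the moment, N m; "gripper_width": opening from 0.0 (shut) to 1.0 (fully open); "gripper_force": force on a finger pad.
Only numpy, scipy, OpenCV 4.12 (cv2) and the standard library are available. Lean on these libraries where they do the work, as an engineer would, in place of code of your own. Each camera call takes 0.05 s, during which the arm holds its last target. There are 200 camera calls.

### The job

Push the wire basket on the checking jig square and flush into the blue fence corner, against both fences. Then take the hand scanner from its cradle, point its red window straight (square-on) at the middle of the basket's sloping barcode label from about 10 cm away, hold it still there for two seconds without bumping the basket with it, and lay it back in its cradle, upright and nose the same way as before. Finally press the green button fully down and let go, leaving the basket in its corner and the jar, tape roll and hammer where they are.

Things in the scene. Friction and masses are not known exactly. Their poses are not given: they have to be found in the camera images.
- jig: Fixed flat grey jig plate 280 (x) x 270 (y) x 6 mm thick with two blue fence bars 20 mm thick, tops 50 mm above the table, along its +x and -y edges. Origin: centre of its underside on the table. Inner fence faces at x = +120 mm and y = -110 mm of its own frame.
- jig_corner (a point): The inside corner where the two fence faces meet, at the plate's top surface (6 mm above the table); axes as the jig: +x and -y point into the fences.
- basket: Loose open-topped steel wire basket, 180 (x) x 130 (y) x 70 mm high, walls 5 mm thick (solid to the touch), about 0.33 kg, standing on the jig plate. Origin: centre of its underside. Its +x and -y walls belong against the jig's +x and -y fences. Inside it is empty. Pushed high up it may tip.
- basket_heel (a point): The basket's bottom outer corner at its own +x, -y (90, -65, 0 mm from its origin); flush means that it coincides with jig_corner.
- label: White ticket plate 80 x 44 x 4 mm with black bars, fixed to the basket on top of its +y wall and leaning back 35 degrees over the basket: it faces the basket's +y side and 35 degrees upward. Origin: centre of its printed face. Its z axis is the outward normal of the printed face, x runs along the basket's x, y down the plate. Top edge 109 mm above the basket's underside.
- scanner: Loose straight hand scanner lying in the cradle, 0.2 kg, 182 mm long along x. Grey grip body 38 mm wide, 40 mm tall, from x = -90 to +60 mm; yellow head 52 mm wide, 50 mm tall, x = 60 to 90 mm, red window on its end. Origin: on the underside, mid-length, near the centre of mass. x points out of the window, z up. Grip it across y near the origin, 20 mm above the underside.
- scanner_window (a point): Centre of the red window at the scanner's nose, 90 mm ahead of and 20 mm above the scanner's origin; axes as the scanner, it looks along +x.
- cradle: Fixed black cradle: base 150 (x) x 80 (y) x 8 mm, with two U-shaped saddles 16 mm thick at x = -55 and x = +45 mm. Saddle floors are 40 mm above the table, 48 mm wide between cheeks that rise 10 mm higher. Between the saddles (84 mm) the space beneath the scanner is open down to the base. Origin: centre of its underside. Scanner's nose points to the cradle's +x.
- cradle_seat (a point): Point midway between the saddles at saddle floor height (40 mm above the table), where the scanner's origin belongs; axes as the cradle.
- button_box: Fixed grey box 70 x 70 x 40 mm with yellow top, carrying the green push button in its middle. Origin: centre of its underside.
- button_top (a point): Centre of the top face of the green button (32 mm across).
- button (a joint): Travel of the green button in m: 0 up, 0.006 fully down (about 5 N); it springs back.
- jar: Bystander: closed jar, 56 mm across, 75 mm tall. Origin: centre of its underside.
- tape: Bystander: orange ring-shaped tape roll lying flat, 80 mm across, 24 mm high. Origin: centre of its underside.
- hammer: Bystander: hammer lying on the table, handle towards its own -x. Origin: under its middle.

How it is judged:
By the outcome, as a careful person would: the job done as asked, in the order asked, and still so for the second after the job is handed in, with the robot touching nothing.
It also fails if it takes over 72 s, if anything falls off the work surface, if the arm or the gripper's body presses on something with over 40 N, if the wrist force passes 120 N, or if a joint passes its speed limit or range.

## Working session

There is one attempt and no reset: what is moved stays moved. The work goes in short steps, Python scripts to look and compute and a tool call to move; the robot and the scene stay as the last step left them, time stands still between calls to the robot, and variables do not carry over. Pictures are saved under pics/ and viewed, at most 10 in all, crops included, and the job is handed in when it is done.

Besides the shell and the picture viewer there is one more tool, called after "Request:" by a JSON object that holds its "fn" and its "kwargs". move_arm: Moves the arm, as the interface text tells. Its arguments: {"type":"object","properties":{"targets":{"type":"string"},"gripper":{"type":"number"}},"required":["targets"]}

```bash
ls; mkdir -p pics
python3 - <<'E'
from station import *
import cv2,pickle
s=sense();print(s)
d={}
for n in("scene","side","wrist"):
    c=capture(n);d[n]=c;cv2.imwrite(f"pics/{n}0.png",c["image"]);print(n,{k:v for k,v in c.items() if k!="image"})
pickle.dump((s,d),open("cap0.pkl","wb"))
E
```

```text
pics
{'time_s': 0.0, 'joints': array([ 8.60357915e+01,  2.20905540e+01,  3.78245154e-01, -2.91517109e-02,
       -6.84104562e+01, -1.48170537e+01]), 'joint_velocities': array([ 0.08768472,  0.01504154, -0.02594161,  0.00909164, -0.03675778,
       -0.00240966]), 'effort': array([-4.88849237e-04, -3.90664744e+01,  1.87398130e+01,  4.21957210e+00,
        1.08404263e-02, -2.12801310e-04]), 'tcp_pos': array([0.20100399, 0.59114899, 0.22145088]), 'ee_rot': array([[ 9.46694176e-01, -3.22133129e-01, -6.20091865e-04],
       [-3.22133713e-01, -9.46691840e-01, -2.10477457e-03],
       [ 9.09817116e-05,  2.19233033e-03, -9.99997593e-01]]), 'wrist_force': array([-0.1797442 , -0.35453049,  0.25682008]), 'moment': array([-0.01515345,  0.02928498,  0.05238177]), 'gripper_force': 0.0, 'gripper_width': 0.9960224784779714}
scene {'fx': 498.0938319823341, 'fy': 498.0938319823341, 'cx': 313.51584804395765, 'cy': 236.28737973217952, 'D': array([-0.00066233,  0.        ,  0.        ,  0.        ,  0.        ]), 'world_from_camera': array([[ 0.3732102 , -0.51477542,  0.77182927,  1.42085385],
       [ 0.
[... 463 characters left out ...]
8071789, -0.66801814, -0.97836613],
       [-0.00280108,  0.6997844 ,  0.71434861,  1.06429025],
       [ 0.        ,  0.        ,  0.        ,  1.        ]])}
wrist {'fx': 379.1769326318775, 'fy': 379.1769326318775, 'cx': 318.43882055163834, 'cy': 240.8619560181109, 'D': array([-0.08126919,  0.        ,  0.        ,  0.        ,  0.        ]), 'hand_eye': array([[ 4.17935035e-04,  9.55735165e-01,  2.94228007e-01,
         8.09248511e-02],
       [ 9.99999853e-01, -5.00784957e-04,  2.06244197e-04,
        -3.98315084e-04],
       [ 3.44459792e-04,  2.94227878e-01, -9.55735234e-01,
        -1.62375711e-01],
       [ 0.00000000e+00,  0.00000000e+00,  0.00000000e+00,
         1.00000000e+00]])}
```

View pics/scene0.png

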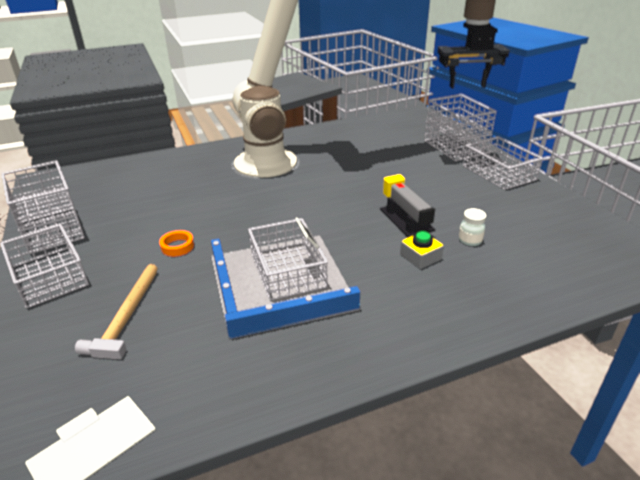

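View pics/side0.png

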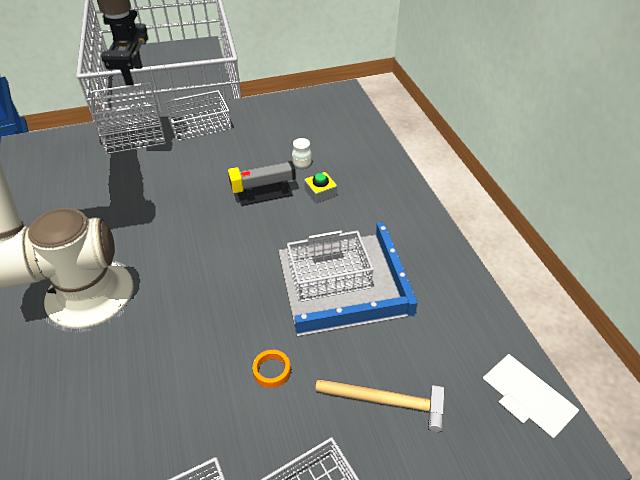

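```bash
cat > h.py <<'E'
import numpy as np,cv2,pickle
from scipy.optimize import least_squares
def cam(c,s=None):
    T=c.get("world_from_camera")
    if T is None:
        M=np.eye(4);M[:3,:3]=s["ee_rot"];M[:3,3]=s["tcp_pos"];T=M@c["hand_eye"]
    F=np.diag([1,-1,-1]);R=F@T[:3,:3].T;t=-R@T[:3,3]
    K=np.array([[c["fx"],0,c["cx"]],[0,c["fy"],c["cy"]],[0,0,1.]])
    return dict(R=R,t=t,K=K,D=c["D"],o=T[:3,3])
def proj(k,P):
    return cv2.projectPoints(np.asarray(P,float).reshape(-1,1,3),cv2.Rodrigues(k["R"])[0],k["t"],k["K"],k["D"])[0].reshape(-1,2)
def ray(k,uv):
    n=cv2.undistortPoints(np.array(uv,float).reshape(-1,1,2),k["K"],k["D"]).reshape(-1,2)
    d=np.c_[n,np.ones(len(n))]@k["R"];return d/np.linalg.norm(d,axis=1)[:,None]
def onz(k,uv,z):
    d=ray(k,uv);return k["o"]+d*((z-k["o"][2])/d[:,2])[:,None]
def tri(ks,uvs):
    A=0;b=0;L=[]
    for k,uv in zip(ks,uvs):
        d=ray(k,[uv])[0];M=np.eye(3)-np.outer(d,d);A=A+M;b=b+M@k["o"];L.append((k["o"],M))
    X=np.linalg.solve(A,b);return X,[np.linalg.norm(M@(X-o))*1000 for o,M in L]
def snap(n,tag):
    from station import sense,capture
    s=sense();c=capture(n);pickle.dump((s,c),open(f"{tag}.pkl","wb"));cv2.imwrite(f"pics/{tag}.png",c["image"]);return s,c
def load(tag):
    s,c=pickle.load(open(tag+".pkl","rb"));return s,c,cam(c,s)
def crop(im,x,y,w,h,f,out):
    o=cv2.resize(im[y:y+h,x:x+w],None,fx=f,fy=f,interpolation=cv2.INTER_CUBIC)
    cv2.imwrite(out,o)
E
python3 - <<'E'
from h import *
s,d=pickle.load(open("cap0.pkl","rb"))
A=d["scene"]["image"];B=d["side"]["image"]
a=cv2.resize(A[210:340,205:365],None,fx=3.3,fy=3.3,interpolation=3) ; 
crop(A,205,170,200,170,4,"pics/ca.png") if 0 else None
# one composite: scene crop jig
crop(A,205,205,165,135,4.8,"pics/ca.png"); crop(B,272,215,150,125,4.8,"pics/cb.png")
# coarse
ka,kb=cam(d["scene"]),cam(d["side"])
for n,u,v in [("nose",(395,185),(236,180)),("tail",(432,218),(293,173)),("btn",(423,237),(321,178)),("cornertop",(230,327),(415,310))]:
    print(n,tri([ka,kb],[u,v]))
print(onz(ka,[(212,240),(359,296),(230,318)],.05),onz(kb,[(297,318),(378,226),(414,304)],.05))
E
```

```text
nose (array([0.40946857, 0.23764746, 0.06431269]), [np.float64(2.691427741077103), np.float64(2.6914277410769007)])
tail (array([0.57324264, 0.24497684, 0.04858669]), [np.float64(7.164260360586831), np.float64(7.164260360586582)])
btn (array([0.63903462, 0.18110325, 0.05700891]), [np.float64(1.5116697250165325), np.float64(1.5116697250165263)])
cornertop (array([ 0.71490405, -0.29410406,  0.02384525]), [np.float64(4.452423790176833), np.float64(4.45242379017684)])
[[ 0.4434923  -0.26287606  0.05      ]
 [ 0.75541396 -0.03702151  0.05      ]
 [ 0.71546295 -0.28790304  0.05      ]] [[ 0.44663712 -0.25756306  0.05      ]
 [ 0.72386369 -0.04150001  0.05      ]
 [ 0.70929815 -0.30015127  0.05      ]]
```

View pics/ca.png

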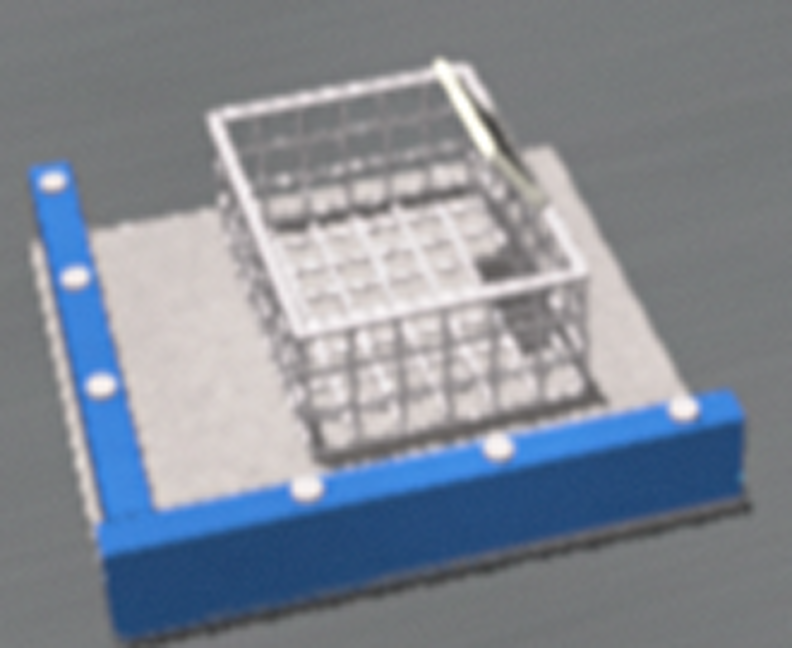

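View pics/cb.png

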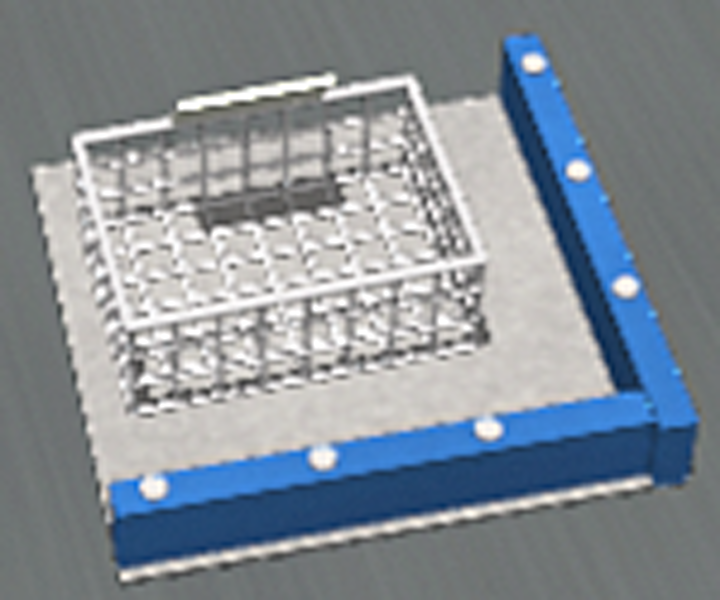

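```bash
cat > fit.py <<'E'
from h import *
def P2(p,L):
    c,s=np.cos(p[2]),np.sin(p[2]);L=np.atleast_2d(L)
    return np.c_[p[0]+c*L[:,0]-s*L[:,1],p[1]+s*L[:,0]+c*L[:,1],L[:,2]+(p[3] if len(p)>3 else 0)]
def fit(p0,obs):
    """obs: list of (cam,localpts,uv)"""
    r=lambda p:np.concatenate([(proj(k,P2(p,L))-np.array(uv)).ravel() for k,L,uv in obs])
    q=least_squares(r,p0,loss="soft_l1");return q.x,r(q.x).reshape(-1,2)
E
python3 - <<'E'
from fit import *
s,d=pickle.load(open("cap0.pkl","rb"))
ka,kb=cam(d["scene"]),cam(d["side"])
ca=lambda l:np.array(l)/4.8+[205,205]-.4
cb=lambda l:np.array(l)/4.8+[272,215]-.4
m=.001
J=np.array([(140,-130,50),(120,135,50),(-140,-110,50),(-140,-130,50),(120,-110,50),(140,135,50)])*m
p,r=fit([.6,-.15,0.],[(ka,J,ca([(103,553),(735,393),(72,160),(30,170),(155,512),(742,420)])),(kb,J,cb([(693,425),(505,42),(110,487),(112,515),(640,395),(543,38)]))])
print("jig",p[:2],np.degrees(p[2]));print(r.round(1))
B=np.array([(-90,-65,76),(90,-65,76),(90,65,76),(-90,65,76)])*m
b,r=fit([.6,-.15,0.,0.],[(ka,B,ca([(208,115),(300,335),(588,268),(470,65)])),(kb,B,cb([(127,328),(486,258),(413,78),(73,137)]))])
print("basket",b,np.degrees(b[2]));print(r.round(1))
c,s_=np.cos(p[2]),np.sin(p[2]);R=np.array([[c,-s_],[s_,c]])
print("basket in jig",(R.T@(b[:2]-p[:2])*1000).round(1),"target 30,-45")
np.save("jig.npy",p);np.save("bas.npy",b)
E
```

```text
jig [ 0.59245778 -0.15139679] -6.071443075380923
[[ 0.3  0.1]
 [-2.  -0.2]
 [-0.6 -0. ]
 [-0.5 -0.6]
 [-1.5 -0.4]
 [-0.   0.4]
 [ 0.7 -1.6]
 [ 0.3 -0.5]
 [-1.1 -1.6]
 [-0.  -0.1]
 [ 0.6 -0.8]
 [-0.1 -0.8]]
basket [ 5.64276229e-01 -1.22401756e-01 -6.31649524e-02  9.54911457e-05] -3.619085186884103
[[-0.1  0.1]
 [-0.5  0.3]
 [ 0.2  1. ]
 [-0.7  0.1]
 [-0.4 -0.3]
 [ 0.2 -0.1]
 [-0.3 -0.8]
 [-0.3 -0.5]]
basket in jig [-31.1  25.9] target 30,-45
```

Request:
{"fn": "move_arm", "kwargs": {"targets": "0.48 -0.98 0 -0.52;0.48 -0.98 0 -0.52;0.48 -0.98 0 -0.52;0.48 -0.98 0 -0.52;0.48 -0.98 0 -0.52;0.48 -0.98 0 -0.52;0.48 -0.98 0 -0.52;0.48 -0.98 0 -0.52;0.48 -0.98 0 -0.52;0.48 -0.98 0 -0.52", "gripper": 87}}

```text
time_s: 0.98
tcp_pos: [0.3214, 0.3452, 0.2224]
ee_rot: [[0.708, -0.706, -0.0], [-0.706, -0.708, -0.0], [0.0, 0.0, -1.0]]
wrist_force: [0.5, 0.4, 0.6]
gripper_width: 0.997
gripper_force: 0.0
```

```bash
python3 -c "
from h import *
s,c=snap('wrist','w1')
import numpy as np
k=cam(c,s)
print(s['tcp_pos'],s['ee_rot'][:,0],proj(k,[[.41,.24,.06],[.57,.24,.05],[.639,.181,.057]]))"
```

```text
[0.32143352 0.34524014 0.22239268] [ 7.08348478e-01 -7.05862899e-01  3.72121085e-05] [[ 334.07714714   52.19327454]
 [ 189.57702207  -93.33434805]
 [ 179.00745378 -207.24904306]]
```

Request:
{"fn": "move_arm", "kwargs": {"targets": "0.48 -0.98 0 -0.52;0.48 -0.98 0 -0.52;0.48 -0.98 0 -0.52;0.48 -0.98 0 -0.52"}}

```text
time_s: 1.37
tcp_pos: [0.3693, 0.2474, 0.2224]
ee_rot: [[0.57, -0.822, -0.0], [-0.822, -0.57, -0.0], [-0.0, 0.0, -1.0]]
wrist_force: [0.1, -0.1, 0.0]
gripper_width: 0.999
gripper_force: 0.0
```

```bash
python3 -c "
from h import *
s,c=snap('wrist','w2')
import numpy as np
k=cam(c,s)
print(s['tcp_pos'],s['ee_rot'][:,0],proj(k,[[.41,.24,.06],[.57,.24,.05],[.639,.181,.057]]))"
```

```text
[0.36934092 0.24743952 0.22244761] [ 5.69516531e-01 -8.21979875e-01 -7.51105186e-05] [[284.82702097 186.8355149 ]
 [128.66614272  79.2594794 ]
 [ 88.10340754 -33.35397176]]
```

Request:
{"fn": "move_arm", "kwargs": {"targets": "0.48 -0.99 0 -0.51;0.48 -0.99 0 -0.51;0.48 -0.99 0 -0.51;0.48 -0.99 0 -0.51;0.48 -0.99 0 -0.51;0.48 -0.99 0 -0.51;0.48 -0.99 0 -0.51;0.48 -0.99 0 -0.51;0.48 -0.99 0 -0.51;0.48 -0.99 0 -0.51"}}

```text
time_s: 2.25
tcp_pos: [0.4894, -0.0001, 0.2224]
ee_rot: [[0.16, -0.987, -0.0], [-0.987, -0.16, 0.0], [-0.0, 0.0, -1.0]]
wrist_force: [0.7, 0.2, 0.1]
gripper_width: 1.004
gripper_force: 0.0
```

Request:
{"fn": "move_arm", "kwargs": {"targets": "0.48 -0.99 0 -0.51;0.48 -0.99 0 -0.51;0.48 -0.99 0 -0.51;0.48 -0.99 0 -0.51;0.48 -0.99 0 -0.51;0.48 -0.99 0 -0.51;0 0 0 0"}}

```text
time_s: 2.83
tcp_pos: [0.5625, -0.1506, 0.2215]
ee_rot: [[-0.109, -0.994, -0.001], [-0.994, 0.109, -0.001], [0.001, 0.001, -1.0]]
wrist_force: [0.3, -0.1, 0.4]
gripper_width: 0.999
gripper_force: 0.0
```

Run:
```python
from fit import *
s,c=snap('wrist','w3');k=cam(c,s)
p=np.load("jig.npy");b=np.load("bas.npy")
im=c["image"].copy()
B=np.array([(-90,-65,76),(90,-65,76),(90,65,76),(-90,65,76)])*.001
J=np.array([(120,-110,50),(-140,-110,50),(120,135,50)])*.001
for q in proj(k,P2(b,B)):cv2.circle(im,tuple(int(v) for v in q.round()),4,(0,0,255),1)
for q in proj(k,P2(p,J)):
    if abs(q).max()<2000: cv2.circle(im,tuple(int(v) for v in q.round()),4,(0,255,0),1)
cv2.imwrite("pics/w3o.png",im)
a=np.degrees(np.arctan2(*s["ee_rot"][1::-1,0]));print(s["tcp_pos"],a,s["joints"])
c_,s_=np.cos(b[2]),np.sin(b[2]);d=s["tcp_pos"][:2]-b[:2];print("tcp in basket",np.array([[c_,s_],[-s_,c_]])@d*1000)
```

```text
[ 0.56254578 -0.15058845  0.22152489] -96.26878797879687 [ 9.69794753e-01  1.79507940e+01 -5.84173761e+00  5.88729443e-02
 -6.62456588e+01 -7.26233146e+00]
tcp in basket [  0.05222796 -28.23971243]
```

View pics/w3o.png

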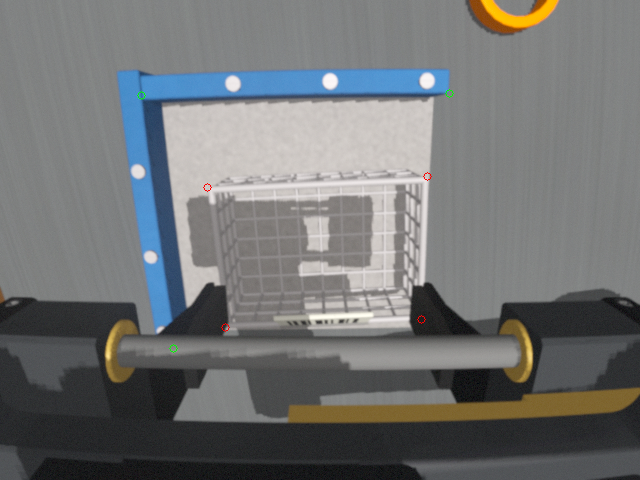

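Request:
{"fn": "move_arm", "kwargs": {"targets": "0 0 -1 0;0 0 -1 0;0 0 -1 0;0 0 -1 0;0 0 -1 0;0 0 -1 0;0 0 -1 0;0 0 -0.9 0;0 0 0 0;0 0 0 0"}}

```text
time_s: 3.72
tcp_pos: [0.5603, -0.1467, 0.0244]
ee_rot: [[-0.103, -0.995, -0.003], [-0.995, 0.103, -0.0], [0.0, 0.003, -1.0]]
wrist_force: [0.4, 0.5, 1.2]
gripper_width: 0.999
gripper_force: 0.0
```

Request:
{"fn": "move_arm", "kwargs": {"targets": "-0.05 -0.48 0 0;-0.05 -0.48 0 0;-0.05 -0.48 0 0;-0.05 -0.48 0 0;-0.05 -0.48 0 0;-0.05 -0.48 0 0;-0.05 -0.48 0 0;-0.02 -0.16 0 0;-0.02 -0.16 0 0;-0.02 -0.16 0 0"}}

```text
time_s: 4.55
tcp_pos: [0.551, -0.2407, 0.0251]
ee_rot: [[-0.101, -0.995, 0.0], [-0.995, 0.101, 0.004], [-0.004, 0.0, -1.0]]
wrist_force: [0.3, 33.0, 11.0]
gripper_width: 0.997
gripper_force: 16.1
```

Request:
{"fn": "move_arm", "kwargs": {"targets": "0 0 0 0;-0.02 -0.12 0 0;0 0 0 0"}}

```text
time_s: 4.8
tcp_pos: [0.5509, -0.2407, 0.0251]
ee_rot: [[-0.098, -0.995, -0.0], [-0.995, 0.098, 0.005], [-0.005, 0.001, -1.0]]
wrist_force: [-0.5, 25.9, 7.6]
gripper_width: 0.999
gripper_force: 12.7
```

Request:
{"fn": "move_arm", "kwargs": {"targets": "0.08 0.75 0 0;0.08 0.75 0 0;0.48 -0.05 0 0;0.48 -0.05 0 0;0.48 -0.05 0 0;0.48 -0.05 0 0;0.48 -0.05 0 0;0.48 -0.05 0 0;0.48 -0.05 0 0;0 0 0 0"}}

```text
time_s: 5.63
tcp_pos: [0.6386, -0.2174, 0.0244]
ee_rot: [[-0.103, -0.995, -0.002], [-0.995, 0.103, 0.0], [0.0, 0.002, -1.0]]
wrist_force: [-1.5, 1.3, -0.3]
gripper_width: 1.002
gripper_force: 0.0
```

Request:
{"fn": "move_arm", "kwargs": {"targets": "0.16 -0.02 0 0;0.12 -0.01 0 0;0 0 0 0"}}

```text
time_s: 5.88
tcp_pos: [0.6416, -0.218, 0.0243]
ee_rot: [[-0.105, -0.994, -0.009], [-0.995, 0.105, 0.001], [-0.001, 0.009, -1.0]]
wrist_force: [-8.0, 2.7, 4.7]
gripper_width: 0.998
gripper_force: 4.6
```

Request:
{"fn": "move_arm", "kwargs": {"targets": "0.12 -0.01 0 0;0.12 -0.01 0 0;0 0 0 0;0 0 0 0"}}

```text
time_s: 6.22
tcp_pos: [0.6448, -0.2184, 0.0247]
ee_rot: [[-0.105, -0.994, -0.014], [-0.994, 0.105, 0.002], [-0.001, 0.014, -1.0]]
wrist_force: [-15.6, 5.0, 9.7]
gripper_width: 0.995
gripper_force: 8.6
```

Request:
{"fn": "move_arm", "kwargs": {"targets": "-0.6 0.06 0 0;-0.6 0.06 0 0;-0.05 -0.48 0 0;-0.05 -0.48 0 0;-0.02 -0.24 0 0;-0.02 -0.16 0 0;-0.02 -0.16 0 0;0 0 0 0;0 0 0 0"}}

```text
time_s: 6.97
tcp_pos: [0.6186, -0.2471, 0.0255]
ee_rot: [[-0.098, -0.995, -0.0], [-0.995, 0.098, 0.006], [-0.006, 0.001, -1.0]]
wrist_force: [-3.0, 27.8, 9.4]
gripper_width: 1.0
gripper_force: 13.4
```

Request:
{"fn": "move_arm", "kwargs": {"targets": "0.1 0.9 0 0;0 0.3 0.3 0;0 0 1 0;0 0 1 0;0 0 1 0;0 0 1 0;0 0 1 0;0 0 1 0;0 0 1 0;0 0 1 0"}}

```text
time_s: 7.8
tcp_pos: [0.6201, -0.2251, 0.2343]
ee_rot: [[-0.105, -0.994, 0.001], [-0.994, 0.105, -0.001], [0.001, -0.001, -1.0]]
wrist_force: [1.0, 0.4, 0.4]
gripper_width: 0.995
gripper_force: 0.0
```

Request:
{"fn": "move_arm", "kwargs": {"targets": "-0.27 0.97 0 -0.84;-0.27 0.97 0 -0.84;-0.27 0.97 0 -0.84;-0.27 0.97 0 -0.84;-0.27 0.97 0 -0.84;-0.27 0.97 0 -0.84;-0.27 0.97 0 -0.84;-0.27 0.97 0 -0.84;-0.27 0.97 0 -0.84;-0.27 0.97 0 -0.84"}}

```text
time_s: 8.63
tcp_pos: [0.5528, 0.0189, 0.2331]
ee_rot: [[-0.746, -0.666, 0.001], [-0.666, 0.746, -0.0], [-0.001, -0.001, -1.0]]
wrist_force: [1.1, -0.0, 0.1]
gripper_width: 0.997
gripper_force: 0.0
```

Request:
{"fn": "move_arm", "kwargs": {"targets": "-0.27 0.97 0.1 -0.84;-0.27 0.97 0.1 -0.84;-0.27 0.97 0.1 -0.84;-0.27 0.97 0.1 -0.84;-0.27 0.97 0.1 -0.84;0 0 0 -0.84;0 0 0 -0.84;0 0 0 -0.84;0 0 0 -0.84;0 0 0 0"}}

```text
time_s: 9.47
tcp_pos: [0.5196, 0.1395, 0.2456]
ee_rot: [[-0.997, -0.072, 0.001], [-0.072, 0.997, 0.0], [-0.001, 0.0, -1.0]]
wrist_force: [-0.2, 0.3, 0.3]
gripper_width: 1.0
gripper_force: 0.0
```

Run:
```python
from h import *
for n,t in(("scene","a4"),("side","b4"),("wrist","w4")): s,c=snap(n,t)
im=[cv2.imread(f"pics/{t}.png") for t in("a4","b4")]
g=lambda a,x,y:cv2.resize(a[y:y+135,x:x+135],None,fx=2.95,fy=2.95,interpolation=2)
cv2.imwrite("pics/c4.png",np.hstack([g(im[0],215,215),g(im[1],285,215)]))
print(s["tcp_pos"],np.degrees(np.arctan2(*s["ee_rot"][1::-1,0])),s["joints"].round(1))
```

```text
[0.51932175 0.13949361 0.2453668 ] -175.72665967296663 [  32.3   12.6   -9.7    0.   -67.6 -118.1]
```

View pics/c4.png

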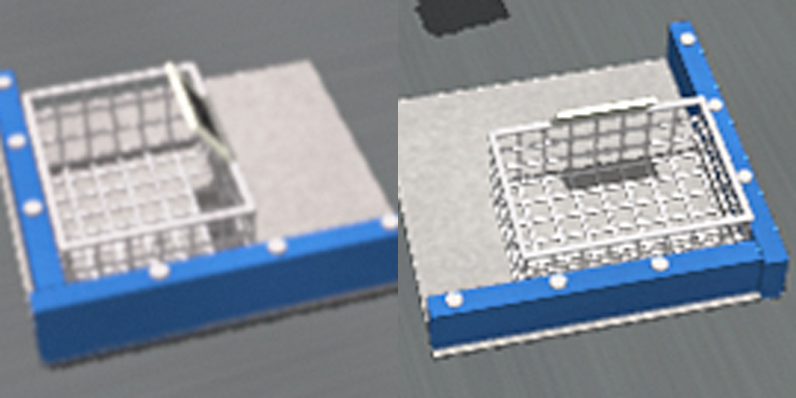

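View pics/w4.png

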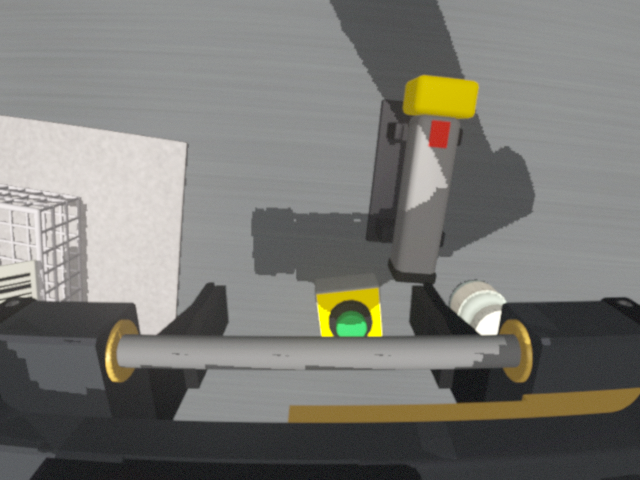

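Run:
```python
from fit import *
_,_,ka=load("a4");_,_,kb=load("b4");s,_,kw=load("w4")
p=np.load("jig.npy")
ca=lambda l:np.array(l)/2.95+[215,215]-.3
cb=lambda l:(np.array(l)-[398,0])/2.95+[285,215]-.3
B=np.array([(-90,-65,76),(90,-65,76),(90,65,76),(-90,65,76)])*.001
b,r=fit([.6,-.15,0.,0.],[(ka,B,ca([(25,93),(62,248),(257,208),(195,65)])),(kb,B,cb([(519,257),(752,218),(703,98),(490,133)]))])
print("basket",b,np.degrees(b[2]));print(r.round(1).tolist())
c,s_=np.cos(p[2]),np.sin(p[2]);R=np.array([[c,-s_],[s_,c]])
print("in jig",(R.T@(b[:2]-p[:2])*1000).round(1))
np.save("bas2.npy",b)
print(onz(kw,[(441,78),(413,275),(425,190)],.08),onz(kw,[(351,325)],.055))
```

```text
basket [ 0.61267952 -0.19579382 -0.10140277 -0.00136575] -5.809950759299223
[[-0.3, 0.7], [-0.3, 0.4], [-0.4, 0.6], [-0.1, -0.1], [0.5, -0.4], [-0.6, -0.2], [-0.3, -0.5], [-1.0, -1.1]]
in jig [ 24.8 -42. ]
[[0.39298042 0.23089891 0.08      ]
 [0.56601128 0.23237865 0.08      ]
 [0.48579093 0.23110204 0.08      ]] [[0.63677411 0.183222   0.055     ]]
```

Request:
{"fn": "move_arm", "kwargs": {"targets": "-0.34 0.92 0 -0.19;-0.34 0.92 0 -0.19;-0.34 0.92 0 -0.19;-0.34 0.92 0 -0.19;0 0 0 0;0 0 0 0"}}

```text
time_s: 10.12
tcp_pos: [0.4846, 0.2326, 0.2451]
ee_rot: [[-1.0, -0.01, 0.0], [-0.01, 1.0, -0.0], [-0.0, -0.0, -1.0]]
wrist_force: [-0.1, 0.5, -0.2]
gripper_width: 0.999
gripper_force: 0.0
```

Run:
```python
from fit import *
s5,c5=snap("wrist","w5")
p=np.load("jig.npy")
# model lines
def draw(im,k,L,f,x0,y0,col):
    q=((proj(k,P2(p,np.array(L)*.001))-[x0,y0]+.5)*f).round().astype(int)
    cv2.polylines(im,[q.reshape(-1,1,2)],False,col,1)
bx=lambda z:[(-60,-110,z),(120,-110,z),(120,20,z),(-60,20,z),(-60,-110,z)]
out=[]
for t,x0,y0 in(("a4",214,232),("b4",330,215)):
    _,c,k=load(t);g=cv2.resize(c["image"][y0:y0+75,x0:x0+100],None,fx=4,fy=4,interpolation=2)
    draw(g,k,bx(76),4,x0,y0,(0,0,255))
    draw(g,k,[(-140,-110,50),(120,-110,50),(120,135,50),(140,135,50),(140,-130,50),(-140,-130,50)],4,x0,y0,(0,255,255))
    out.append(g)
w4=load("w4")[1]["image"]
a=cv2.resize(w4[65:290,345:500],(206,300),interpolation=2)
b=c5["image"]
b=cv2.resize(b[60:360,140:540],(594,300)[0:1]+(300,) if 0 else (400,300),interpolation=2)
bot=np.hstack([cv2.resize(w4[65:290,340:540],(267,300),interpolation=2),cv2.resize(c5["image"][0:300,190:490],(533,300)if 0 else(533,533),interpolation=2)[:300]])
cv2.imwrite("pics/p8.png",np.vstack([np.hstack(out),bot]))
print(s5["tcp_pos"],np.degrees(np.arctan2(*s5["ee_rot"][1::-1,0])))
```

```text
[0.48462616 0.23264626 0.24511567] -179.41146427916115
```

View pics/p8.png

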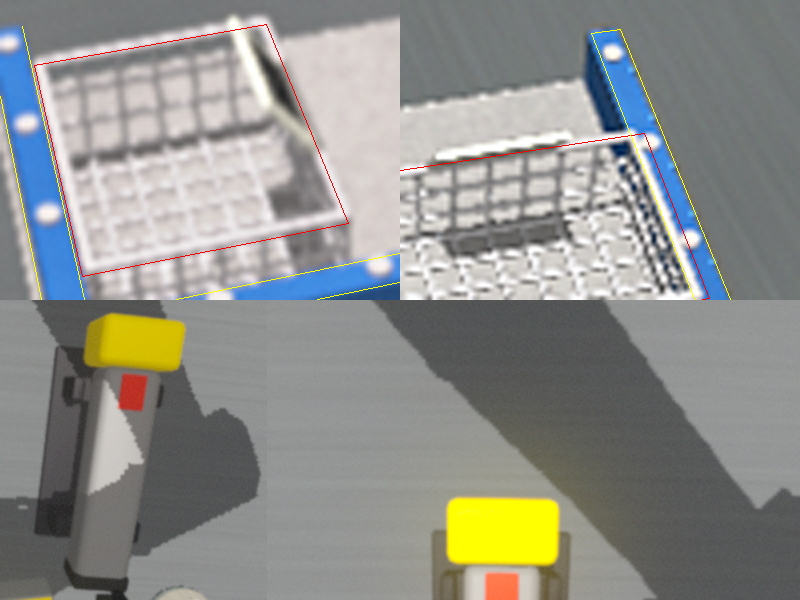

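Request:
{"fn": "move_arm", "kwargs": {"targets": "0 -0.98 0 -0.13;0 -0.98 0 -0.13;0 -0.98 0 -0.13;0 -0.98 0 -0.13;0 -0.98 0 -0.13;0 -0.98 0 -0.13;0 -0.98 0 -0.13;0 -0.98 0 -0.13;0 -0.98 0 -0.13;0 -0.98 0 -0.15"}}

```text
time_s: 11.0
tcp_pos: [0.4844, -0.0154, 0.2453]
ee_rot: [[-0.994, 0.109, 0.0], [0.109, 0.994, -0.0], [-0.0, -0.0, -1.0]]
wrist_force: [0.6, 0.5, 0.1]
gripper_width: 0.997
gripper_force: 0.0
```

Request:
{"fn": "move_arm", "kwargs": {"targets": "0 -0.98 0 0;0 -0.98 0 0;0 -0.98 0 0;0 -0.98 0 0;0 -0.98 0 0;0 -0.98 0 0;0 -0.92 0 0;0 0 -1 0;0 0 -1 0;0 0 -1 0"}}

```text
time_s: 11.83
tcp_pos: [0.4843, -0.1848, 0.1696]
ee_rot: [[-0.994, 0.11, 0.002], [0.11, 0.994, -0.0], [-0.002, 0.0, -1.0]]
wrist_force: [0.4, 0.5, 0.2]
gripper_width: 1.0
gripper_force: 0.0
```

Request:
{"fn": "move_arm", "kwargs": {"targets": "0 0 -1 0;0 0 -1 0;0 0 -1 0;0 0 -1 0;0 0 -1 0;0 0 -0.9 0;0 0 0 0"}}

```text
time_s: 12.42
tcp_pos: [0.481, -0.1838, 0.0187]
ee_rot: [[-0.994, 0.11, -0.009], [0.11, 0.994, 0.001], [0.009, 0.0, -1.0]]
wrist_force: [-1.1, 0.0, 0.8]
gripper_width: 1.001
gripper_force: 0.0
```

Request:
{"fn": "move_arm", "kwargs": {"targets": "0.4 -0.04 0 0;0.4 -0.04 0 0;0.4 -0.04 0 0;0 0 0 0"}}

```text
time_s: 12.75
tcp_pos: [0.5165, -0.1865, 0.024]
ee_rot: [[-0.994, 0.107, 0.001], [0.107, 0.994, -0.0], [-0.001, -0.0, -1.0]]
wrist_force: [-0.7, -1.7, 0.3]
gripper_width: 1.0
gripper_force: 0.7
```

Request:
{"fn": "move_arm", "kwargs": {"targets": "0.12 -0.01 0 0;0 0 0 0"}}

```text
time_s: 12.92
tcp_pos: [0.5163, -0.1863, 0.0233]
ee_rot: [[-0.994, 0.107, -0.003], [0.107, 0.994, 0.0], [0.003, -0.0, -1.0]]
wrist_force: [-5.1, -0.1, 3.9]
gripper_width: 0.996
gripper_force: 2.9
```

Request:
{"fn": "move_arm", "kwargs": {"targets": "0.12 -0.01 0 0;0 0 0 0"}}

```text
time_s: 13.08
tcp_pos: [0.5161, -0.1864, 0.023]
ee_rot: [[-0.994, 0.107, -0.01], [0.107, 0.994, 0.001], [0.01, -0.0, -1.0]]
wrist_force: [-12.3, 1.5, 8.4]
gripper_width: 1.003
gripper_force: 5.7
```

Request:
{"fn": "move_arm", "kwargs": {"targets": "0.12 -0.01 0 0;0 0 0 0"}}

```text
time_s: 13.25
tcp_pos: [0.5159, -0.1863, 0.0226]
ee_rot: [[-0.994, 0.106, -0.017], [0.106, 0.994, 0.002], [0.017, 0.0, -1.0]]
wrist_force: [-17.5, 2.1, 12.4]
gripper_width: 1.001
gripper_force: 8.5
```

Request:
{"fn": "move_arm", "kwargs": {"targets": "-0.8 0.08 0 0;-0.8 0.08 0 0;0 0 1 0;0 0 1 0;0 0 1 0;0 0 1 0;0 0 1 0;0 0 1 0;0 0 1 0;0 0 1 0"}}

```text
time_s: 14.08
tcp_pos: [0.4847, -0.1828, 0.2254]
ee_rot: [[-0.994, 0.108, 0.005], [0.108, 0.994, -0.0], [-0.005, 0.0, -1.0]]
wrist_force: [0.1, 0.5, -0.8]
gripper_width: 1.0
gripper_force: 0.0
```

Run:
```python
from fit import *
_,_,k4=load("w4");_,c5,k5=load("w5")
print(onz(k4,[(460,121.2),(436,281)],.08))
print(onz(k5,[(322.8,168)],.08))
im=c5["image"].astype(int)
hsv=cv2.cvtColor(c5["image"],cv2.COLOR_BGR2HSV)
ye=((hsv[...,0]>22)&(hsv[...,0]<35)&(hsv[...,1]>200)&(hsv[...,2]>120)).astype(np.uint8)
n,l,st,ce=cv2.connectedComponentsWithStats(ye);print([(st[i].tolist(),ce[i].round(1).tolist()) for i in range(1,n) if st[i][4]>100])
for r in (180,200,220,240,260,280,300,320):print(r,im[r,270:375:3].mean(1).astype(int).tolist())
# triangulate red-rectangle centre in w4,w5
def red(i):
    m=((i[...,2]>130)&(i[...,1]<110)&(i[...,0]<100)).astype(np.uint8);n,l,st,ce=cv2.connectedComponentsWithStats(m)
    j=1+np.argmax(st[1:,4]);return st[j].tolist(),ce[j]
a=red(load("w4")[1]["image"]);b=red(c5["image"]);print(a,b,tri([k4,k5],[a[1],b[1]]))
```

```text
[[0.42546269 0.25221421 0.08      ]
 [0.57052363 0.25523968 0.08      ]]
[[0.43914806 0.23644514 0.08      ]]
[([292, 112, 62, 37, 2212], [322.5, 129.8]), ([237, 314, 63, 22, 818], [269.8, 325.0])]
180 [150, 150, 148, 149, 143, 103, 108, 105, 105, 103, 128, 188, 207, 208, 208, 207, 202, 197, 195, 195, 201, 203, 202, 183, 138, 103, 104, 103, 103, 99, 147, 150, 149, 148, 151]
200 [147, 150, 147, 146, 141, 95, 96, 98, 94, 98, 127, 186, 204, 206, 205, 207, 205, 204, 204, 200, 200, 200, 196, 177, 115, 95, 91, 95, 94, 98, 150, 149, 146, 149, 139]
220 [91, 92, 89, 93, 88, 58, 60, 60, 65, 64, 91, 125, 134, 135, 135, 135, 136, 137, 137, 136, 144, 159, 159, 126, 72, 60, 60, 55, 61, 80, 90, 88, 88, 88, 90]
240 [88, 90, 91, 89, 86, 57, 53, 58, 56, 56, 91, 112, 120, 122, 119, 120, 123, 121, 120, 119, 119, 121, 117, 106, 58, 53, 56, 52, 49, 81, 84, 88, 87, 81, 87]
260 [93, 91, 90, 92, 87, 61, 52, 53, 53, 54, 89, 114, 120, 119, 121, 120, 120, 121, 119, 118, 117, 120, 116, 100, 52, 50, 49, 49, 54, 83, 87, 85, 86, 87, 86]
280 [152, 149, 151, 149, 150, 151, 148, 147, 151, 150, 115, 113, 120, 121, 116, 120, 120, 118, 119, 119, 118, 118, 114, 94, 88, 88, 85, 87, 87, 84, 87, 85, 88, 89, 85]
300 [140, 137, 125, 125, 118, 120, 119, 118, 120, 109, 65, 74, 94, 96, 96, 97, 97, 97, 98, 96, 100, 99, 71, 59, 96, 90, 89, 89, 92, 87, 88, 90, 130, 143, 148]
320 [170, 170, 170, 170, 170, 170, 170, 170, 170, 183, 100, 97, 147, 148, 150, 148, 146, 148, 148, 146, 145, 144, 146, 146, 146, 144, 144, 144, 146, 143, 145, 144, 145, 145, 146]
([429, 119, 22, 30, 548], array([439.05474453, 133.58394161])) ([314, 169, 16, 9, 84], array([322.30952381, 174.52380952])) (array([0.44034718, 0.23462079, 0.08905067]), [np.float64(3.481486279935058), np.float64(3.481486279935097)])
```

Run:
```python
from fit import *
s,c5,k5=load("w5")
print(onz(k5,[(322,112)],.085),onz(k5,[(320,288),(320,296),(320,306)],.08),onz(k5,[(269.8,325)],.04))
im=c5["image"].astype(int)
print(im[276:320,318].mean(1).astype(int).tolist(), im[105:160,322].tolist()[::3])
d=pickle.load(open("cap0.pkl","rb"))[1];ka,kb=cam(d["scene"]),cam(d["side"])
for n,k in(("scene",ka),("side",kb)):
    print(n,proj(k,[[.393,.2345,.085],[.485,.2345,.08],[.575,.2345,.08]]).round(1).tolist())
    h=cv2.cvtColor(d[n]["image"],cv2.COLOR_BGR2HSV)
    m=((h[...,0]>22)&(h[...,0]<35)&(h[...,1]>180)).astype(np.uint8);N,l,st,ce=cv2.connectedComponentsWithStats(m);print([(st[i].tolist(),ce[i].round(1).tolist()) for i in range(1,N) if st[i][4]>40])
```

```text
[[0.39327145 0.23511611 0.085     ]] [[0.55090103 0.23537752 0.08      ]
 [0.55918451 0.23547688 0.08      ]
 [0.56971867 0.23560338 0.08      ]] [[0.6139195  0.18128309 0.04      ]]
[120, 119, 118, 118, 120, 119, 120, 119, 121, 120, 120, 119, 120, 122, 119, 121, 120, 118, 118, 121, 122, 119, 120, 115, 97, 76, 65, 62, 56, 62, 61, 59, 62, 80, 117, 141, 149, 149, 150, 147, 147, 146, 147, 150] [[145, 158, 157], [140, 155, 154], [100, 193, 217], [0, 255, 255], [0, 255, 255], [0, 255, 255], [0, 255, 255], [0, 255, 255], [0, 255, 255], [0, 255, 255], [0, 255, 255], [0, 255, 255], [0, 255, 255], [0, 255, 255], [0, 234, 255], [156, 173, 180], [145, 163, 237], [79, 125, 255], [76, 121, 255]]
scene [[390.8, 176.5], [408.7, 193.7], [428.3, 210.6]]
[([384, 175, 21, 22, 231], [391.2, 183.0]), ([403, 235, 39, 19, 260], [421.5, 244.9])]
side [[229.1, 175.1], [262.1, 170.1], [293.4, 164.0]]
[([228, 168, 16, 25, 265], [235.6, 180.0]), ([306, 173, 30, 19, 179], [319.8, 183.7])]
```

Request:
{"fn": "move_arm", "kwargs": {"targets": "0 0.98 0 0.13;0 0.98 0 0.13;0 0.98 0 0.13;0 0.98 0 0.13;0 0.98 0 0.13;0 0.98 0 0.13;0 0.98 0 0.13;0 0.98 0 0.13;0 0.98 0 0.13;0 0.98 0 0.1"}}

```text
time_s: 14.92
tcp_pos: [0.4846, 0.0639, 0.2241]
ee_rot: [[-1.0, -0.004, 0.004], [-0.004, 1.0, 0.002], [-0.004, 0.002, -1.0]]
wrist_force: [0.3, -0.2, -0.4]
gripper_width: 1.001
gripper_force: 0.0
```

Request:
{"fn": "move_arm", "kwargs": {"targets": "0 0.98 0 0;0 0.98 0 0;0 0.98 0 0;0 0.98 0 0;0 0.98 0 0;0 0.98 0 0;0 0.98 -0.5 0;0 0 -1 0;0 0 -1 0;0 0 0 0"}}

```text
time_s: 15.75
tcp_pos: [0.4816, 0.2331, 0.1564]
ee_rot: [[-1.0, -0.003, -0.006], [-0.003, 1.0, -0.003], [0.006, -0.003, -1.0]]
wrist_force: [-1.1, -0.7, -0.7]
gripper_width: 0.994
gripper_force: 0.0
```

Request:
{"fn": "move_arm", "kwargs": {"targets": "0.04 0.04 -1 0;0.04 0.04 -1 0;0 0 -1 0;0 0 -0.8 0;0 0 -0.5 0;0 0 0 0;0 0 0 0"}}

```text
time_s: 16.33
tcp_pos: [0.4869, 0.2363, 0.0538]
ee_rot: [[-1.0, -0.003, 0.002], [-0.003, 1.0, 0.001], [-0.002, 0.001, -1.0]]
wrist_force: [0.4, -0.1, 0.2]
gripper_width: 0.996
gripper_force: 0.0
```

Lower 5 mm, back 3 mm in x, then grip.

Request:
{"fn": "move_arm", "kwargs": {"targets": "-0.12 -0.04 -0.2 0;0 0 0 0;0 0 0 0"}}

```text
time_s: 16.58
tcp_pos: [0.483, 0.235, 0.0486]
ee_rot: [[-1.0, -0.003, 0.001], [-0.003, 1.0, 0.001], [-0.001, 0.001, -1.0]]
wrist_force: [-0.3, -0.2, 0.4]
gripper_width: 0.999
gripper_force: 0.0
```

Request:
{"fn": "move_arm", "kwargs": {"targets": "0 0 0 0;0 0 0 0;0 0 0 0;0 0 0 0;0 0 0 0;0 0 0 0", "gripper": 0}}

```text
time_s: 17.08
tcp_pos: [0.4827, 0.2347, 0.0476]
ee_rot: [[-1.0, -0.003, 0.0], [-0.003, 1.0, 0.0], [-0.0, 0.0, -1.0]]
wrist_force: [-0.3, -0.1, 0.3]
gripper_width: 0.629
gripper_force: 0.0
```

Request:
{"fn": "move_arm", "kwargs": {"targets": "0 0 0 0;0 0 0 0;0 0 0 0;0 0 0 0;0 0 0 0;0 0 0 0;0 0 0 0"}}

```text
time_s: 17.67
tcp_pos: [0.4827, 0.2347, 0.0475]
ee_rot: [[-1.0, -0.003, 0.0], [-0.003, 1.0, -0.0], [-0.0, -0.0, -1.0]]
wrist_force: [0.3, -0.2, -0.3]
gripper_width: 0.433
gripper_force: 30.0
```

Request:
{"fn": "move_arm", "kwargs": {"targets": "0 0 0.5 0;0 0 1 0;0 0 1 0;0 0 1 0;0 0 1 0;0 0 0 0"}}

```text
time_s: 18.17
tcp_pos: [0.4851, 0.2363, 0.1651]
ee_rot: [[-1.0, -0.004, 0.008], [-0.004, 1.0, 0.005], [-0.008, 0.005, -1.0]]
wrist_force: [0.5, 0.8, -1.0]
gripper_width: 0.433
gripper_force: 30.0
```

Request:
{"fn": "move_arm", "kwargs": {"targets": "0 -0.94 0 1;0 -0.94 0 1;0 -0.94 0 1;0 -0.94 0 1;0 -0.94 0 1;0 -0.94 0 1;0 -0.94 0 1;0 -0.94 0 1;0 -0.94 0 1;0 -0.94 0 1"}}

```text
time_s: 19.0
tcp_pos: [0.4815, -0.0015, 0.1589]
ee_rot: [[-0.637, -0.77, -0.002], [-0.77, 0.637, -0.0], [0.002, 0.002, -1.0]]
wrist_force: [0.1, 0.5, -1.5]
gripper_width: 0.436
gripper_force: 30.0
```

Request:
{"fn": "move_arm", "kwargs": {"targets": "0 -0.94 0 1;0 -0.94 0 1;0 -0.94 0 1;0 -0.94 0 1;0 -0.94 0 1;0 -0.94 0 1;0 0 0 0.8;0 0 0 0"}}

```text
time_s: 19.67
tcp_pos: [0.4815, -0.1423, 0.1587]
ee_rot: [[-0.103, -0.995, -0.003], [-0.995, 0.103, 0.001], [-0.0, 0.003, -1.0]]
wrist_force: [-0.7, -0.6, -2.9]
gripper_width: 0.433
gripper_force: 30.0
```

```bash
cat > tilt.py <<'E'
from h import *
from scipy.optimize import minimize
H=np.array([(x,y,z) for x in(60,90) for y in(-26,26) for z in(-5,45)])*.001
def pose(s,th,gx,gz,L):
    """scanner points L (scanner frame) -> world; grasp point sits at scanner (gx,0,gz), nose along tool x, tilted down by th"""
    R=s["ee_rot"];ct,st=np.cos(th),np.sin(th);q=np.atleast_2d(L)-[gx,0,gz]
    x=ct*q[:,0]+st*q[:,2]; z=-st*q[:,0]+ct*q[:,2]
    T=np.c_[x,-q[:,1],-z-.019]
    return s["tcp_pos"]+T@R.T
def mask(im):
    h=cv2.cvtColor(im,cv2.COLOR_BGR2HSV);m=((h[...,0]>20)&(h[...,0]<36)&(h[...,1]>150)&(h[...,2]>60)).astype(np.uint8);return m
def est(tag,p0,cams=("scene","side","wrist"),free=True):
    D=[]
    for n in cams:
        s,c=snap(n,tag+n);k=cam(c,s);m=mask(c["image"])
        D.append((s,k,m))
    def cost(p,show=0):
        e=0
        for s,k,m in D:
            q=proj(k,pose(s,np.radians(p[0]),p[1]/1000,p[2]/1000,H))
            hull=cv2.convexHull(q.astype(np.float32))
            z=np.zeros(m.shape,np.uint8);cv2.fillConvexPoly(z,(hull*16).round().astype(np.int32),1,shift=4)
            zz=cv2.dilate(z,np.ones((25,25)))
            i=(z&m).sum();u=(z|(m&zz)).sum();e+=1-i/max(u,1)
            if show:print("iou",round(i/max(u,1),3),z.sum())
        return e
    best=min((minimize(cost,[t,p0[1],p0[2]],method="Nelder-Mead",options=dict(initial_simplex=[[t,p0[1],p0[2]],[t+6,p0[1],p0[2]],[t,p0[1]+4,p0[2]],[t,p0[1],p0[2]+4]],xatol=.1,fatol=1e-4)) for t in(p0[0]-10,p0[0],p0[0]+10)),key=lambda r:r.fun)
    cost(best.x,1);print(tag,"tilt,gx,gz",best.x.round(1),D[0][0]["tcp_pos"].round(4));return best.x
E
python3 -c "
from tilt import *
est('t0',[0,0,27])"
```

```text
iou 0.81 512
iou 0.586 703
iou 0.918 15997
t0 tilt,gx,gz [ 3.5  2.  19.8] [ 0.4815 -0.1423  0.1587]
```

Request:
{"fn": "move_arm", "kwargs": {"targets": "0 0 -1 0;0 0 -1 0;0 0 -1 0;0 0 -1 0;0 0 -0.8 0;0 0 0 0;0 0 0 0"}}

```text
time_s: 20.4
tcp_pos: [0.4823, -0.1408, 0.0395]
ee_rot: [[-0.101, -0.995, -0.003], [-0.995, 0.101, -0.0], [0.001, 0.003, -1.0]]
wrist_force: [0.2, -0.4, -2.1]
gripper_width: 0.433
gripper_force: 30.0
```

```bash
sed -i 's/return m$/return m|(((h[...,0]<9)|(h[...,0]>171))\&(h[...,1]>120)\&(h[...,2]>50)).astype(np.uint8)/' tilt.py
python3 -c "
from tilt import *
est('t1',[0,0,27])
for n in ('t1scene','t1side'):
    s,c,k=load(n);q=proj(k,pose(s,0,0,.027,H));print(q.min(0),q.max(0))
    a=q.mean(0).astype(int);i=c['image'][a[1]-18:a[1]+18,a[0]-18:a[0]+18];cv2.imwrite('pics/'+n+'c.png',i)
    m=mask(i);print('\n'.join(''.join('.#'[v] for v in r) for r in m))
"
```

```text
iou 0.554 457
iou 0.763 573
iou 0.921 15781
t1 tilt,gx,gz [ 9.3  3.9 12.9] [ 0.4823 -0.1408  0.0395]
[225.85521616 225.74227973] [244.63018779 258.14512296]
....................................
....................................
.................#####..............
...........############.............
..........#############.............
..........#############.............
..........##############........###.
..........##############..##########
..........##############..##########
..........##############.###########
..........###############.#########.
...........##############..###......
...........##############...........
...........##############...........
...........##############...........
............#############...........
............##############..........
............##############..........
.............#############..........
.............#############..........
.............###########............
.............#####..................
....................................
....................................
....................................
..................
[... 1076 characters left out ...]
.....#######################......
.......#######################......
........#################....#......
........###########...########......
........#####...##############......
........###..#################......
........###.###################.....
........####################.##.....
........####################.##.....
.........##################.##......
.........############...............
.........######.....................
..........##........................
....................................
....................................
....................................
....................................
....................................
....................................
```

Request:
{"fn": "move_arm", "kwargs": {"targets": "-0.05 -0.48 0 0;0 -0.16 0 0;0 0 0 0;0 0 0 0"}}

```text
time_s: 20.88
tcp_pos: [0.4819, -0.1574, 0.0409]
ee_rot: [[-0.102, -0.995, 0.002], [-0.995, 0.102, 0.0], [-0.0, -0.002, -1.0]]
wrist_force: [-0.3, -0.5, -1.9]
gripper_width: 0.435
gripper_force: 30.0
```

Request:
{"fn": "move_arm", "kwargs": {"targets": "-0.02 -0.16 0.1 0;0 0 0 0"}}

```text
time_s: 21.05
tcp_pos: [0.4809, -0.1598, 0.0427]
ee_rot: [[-0.102, -0.995, 0.001], [-0.995, 0.102, 0.002], [-0.003, -0.0, -1.0]]
wrist_force: [-0.4, 8.2, -2.8]
gripper_width: 0.431
gripper_force: 30.0
```

Request:
{"fn": "move_arm", "kwargs": {"targets": "-0.02 -0.16 0.3 0;0 0 0 0"}}

```text
time_s: 21.22
tcp_pos: [0.4803, -0.1626, 0.0503]
ee_rot: [[-0.103, -0.995, 0.0], [-0.995, 0.103, 0.004], [-0.004, 0.0, -1.0]]
wrist_force: [-0.8, 13.6, -3.4]
gripper_width: 0.436
gripper_force: 30.0
```

Request:
{"fn": "move_arm", "kwargs": {"targets": "-0.02 -0.16 0.3 0;-0.02 -0.19 0.28 0;-0.02 -0.19 0.28 0;0 0 0 0"}}

```text
time_s: 21.55
tcp_pos: [0.4793, -0.1756, 0.0727]
ee_rot: [[-0.103, -0.995, 0.002], [-0.995, 0.103, 0.005], [-0.005, -0.001, -1.0]]
wrist_force: [-0.6, 17.2, 3.9]
gripper_width: 0.433
gripper_force: 30.0
```

Request:
{"fn": "move_arm", "kwargs": {"targets": "-0.02 -0.23 0.24 0;-0.02 -0.23 0.24 0;0 0 0 0;0 0 0 0"}}

```text
time_s: 21.88
tcp_pos: [0.4782, -0.1873, 0.0849]
ee_rot: [[-0.102, -0.995, 0.001], [-0.995, 0.102, 0.004], [-0.004, -0.001, -1.0]]
wrist_force: [-2.2, 17.0, 8.6]
gripper_width: 0.439
gripper_force: 30.0
```

```bash
cat >> tilt.py <<'E'
def mask(im):
    h=cv2.cvtColor(im,cv2.COLOR_BGR2HSV);m=((h[...,0]>20)&(h[...,0]<36)&(h[...,1]>150)&(h[...,2]>60)).astype(np.uint8);return m
def wr(tag,gxs=(0,),gzs=(20,27)):
    s,c=snap("wrist",tag);k=cam(c,s);m=mask(c["image"])
    n,l,st,ce=cv2.connectedComponentsWithStats(m)
    m=(l==1+np.argmax([a[4] if a[1]+a[3]/2<300 else 0 for a in st[1:]])).astype(np.uint8)
    for gz in gzs:
      for gx in gxs:
        R=[]
        for t in np.arange(-10,60,1):
            q=proj(k,pose(s,np.radians(t),gx/1000,gz/1000,H));z=np.zeros(m.shape,np.uint8)
            cv2.fillConvexPoly(z,(cv2.convexHull(q.astype(np.float32))*16).round().astype(np.int32),1,shift=4)
            R.append(((z&m).sum()/(z|m).sum(),t))
        print(gx,gz,max(R),s["tcp_pos"].round(4))
E
python3 -c "
from tilt import *
wr('v1',(-3,0,3))"
```

```text
-3 20 (np.float64(0.6978908718299035), np.int64(49)) [ 0.4782 -0.1873  0.0849]
0 20 (np.float64(0.7092799061111577), np.int64(45)) [ 0.4782 -0.1873  0.0849]
3 20 (np.float64(0.7165374030522892), np.int64(44)) [ 0.4782 -0.1873  0.0849]
-3 27 (np.float64(0.721183800623053), np.int64(40)) [ 0.4782 -0.1873  0.0849]
0 27 (np.float64(0.7367373431414972), np.int64(39)) [ 0.4782 -0.1873  0.0849]
3 27 (np.float64(0.7505005658570558), np.int64(38)) [ 0.4782 -0.1873  0.0849]
```

Request:
{"fn": "move_arm", "kwargs": {"targets": "0.05 0.5 0.3 0;0 0.5 1 0;0 0.5 1 0;0 0.5 1 0;0 0.5 1 0;0 0.95 0 0;0 0.95 0 0;0 0.95 0 0;0 0.95 0 0;0 0.95 0 0"}}

```text
time_s: 22.77
tcp_pos: [0.4787, -0.0079, 0.1914]
ee_rot: [[-0.102, -0.995, 0.0], [-0.995, 0.102, 0.0], [-0.0, -0.0, -1.0]]
wrist_force: [0.1, 0.8, -2.6]
gripper_width: 0.436
gripper_force: 30.0
```

Request:
{"fn": "move_arm", "kwargs": {"targets": "0 0.95 0 0;0.5 0.5 0 0;0.95 0 0 0;0.95 0 0 0;0.95 0 0 0;0.95 0 0 0;0.95 0 0 0;0.95 0 0 0;0 0 0 0;0 0 0 0"}}

```text
time_s: 23.6
tcp_pos: [0.6343, 0.0272, 0.19]
ee_rot: [[-0.102, -0.995, -0.002], [-0.995, 0.102, -0.0], [0.0, 0.002, -1.0]]
wrist_force: [-0.7, 0.4, -2.5]
gripper_width: 0.436
gripper_force: 30.0
```

```bash
python3 -c "
from tilt import *
wr('v2',(-3,0,3))
est('t2',[38,0,27])
s,c,k=load('v2')
A=c['image'];a=load('t2scene')[1]['image'];b=load('t2side')[1]['image']
for n in('t2scene','t2side'):
    ss,cc,kk=load(n);print(proj(kk,ss['tcp_pos'][None]))
g=lambda i,kk:(lambda q:cv2.resize(i[int(q[1])-50:int(q[1])+50,int(q[0])-60:int(q[0])+60],(360,300),interpolation=2))(proj(kk,s['tcp_pos'][None])[0])
r=np.vstack([g(a,load('t2scene')[2]),g(b,load('t2side')[2])])
L=cv2.resize(A[0:400,120:413],(440,600),interpolation=2)
cv2.imwrite('pics/p9.png',np.hstack([L,r]))
"
```

```text
-3 20 (np.float64(0.6974964651085419), np.int64(44)) [0.6343 0.0272 0.19  ]
0 20 (np.float64(0.7104095134410854), np.int64(45)) [0.6343 0.0272 0.19  ]
3 20 (np.float64(0.7199466088262284), np.int64(44)) [0.6343 0.0272 0.19  ]
-3 27 (np.float64(0.7203799654576857), np.int64(40)) [0.6343 0.0272 0.19  ]
0 27 (np.float64(0.737874989193395), np.int64(39)) [0.6343 0.0272 0.19  ]
3 27 (np.float64(0.7554470977862995), np.int64(38)) [0.6343 0.0272 0.19  ]
iou 0.881 567
iou 0.58 486
iou 0.762 11522
t2 tilt,gx,gz [28.1  9.3 29.5] [0.6335 0.0272 0.1903]
[[362.83963227 199.47356682]]
[[337.03341192 174.18358582]]
```

View pics/p9.png

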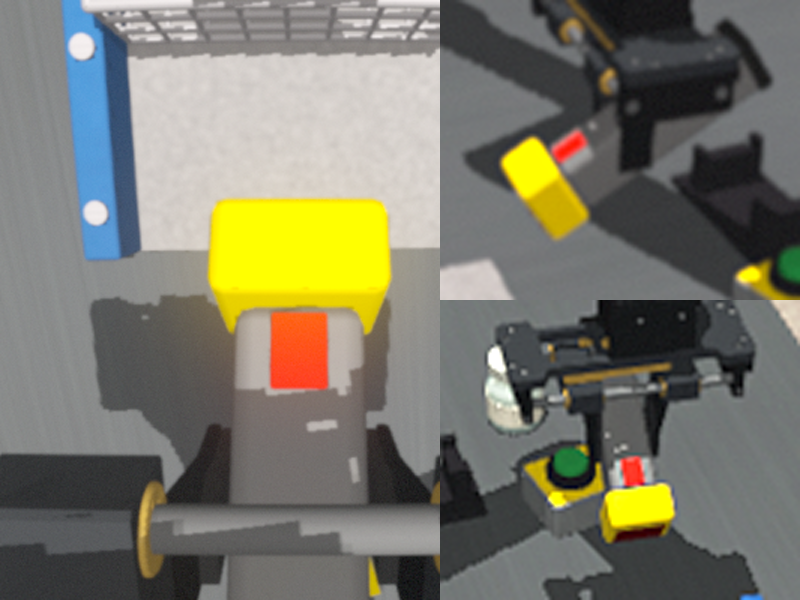

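```bash
cat >> tilt.py <<'E'
def hullmask(m,q):
    n,l,st,ce=cv2.connectedComponentsWithStats(m)
    c=q.mean(0);j=[i for i in range(1,n) if st[i][4]>60];i=min(j,key=lambda i:np.hypot(*(ce[i]-c)))
    pts=np.argwhere(l==i)[:,::-1].astype(np.int32);z=np.zeros(m.shape,np.uint8);cv2.fillConvexPoly(z,cv2.convexHull(pts),1);return z
def est2(tags,p0=(36,0,25,0)):
    D=[]
    for t in tags:
        s,c,k=load(t);D.append((s,k,hullmask(mask(c["image"]),proj(k,pose(s,np.radians(p0[0]),0,.025,H)))))
    def cost(p,sub=None,show=0):
        e=0
        for s,k,m in (sub or D):
            q=proj(k,pose(s,np.radians(p[0]),p[1]/1000,p[2]/1000,H+[0,p[3]/1000,0]))+.5
            z=np.zeros(m.shape,np.uint8);cv2.fillConvexPoly(z,((cv2.convexHull(q.astype(np.float32))-.5)*16).round().astype(np.int32),1,shift=4)
            v=(z&m).sum()/(z|m).sum();e+=1-v
            if show:print("iou",round(float(v),3))
        return e
    def solve(sub):
        return min((minimize(cost,[t,*p0[1:]],args=(sub,),method="Nelder-Mead",options=dict(initial_simplex=[[t,*p0[1:]],[t+5,*p0[1:]],[t,p0[1]+4,*p0[2:]],[t,p0[1],p0[2]+4,0],[t,p0[1],p0[2],3]],xatol=.1,fatol=1e-4)) for t in(p0[0]-8,p0[0],p0[0]+8)),key=lambda r:r.fun)
    for t,d in zip(tags,D): print(t,solve([d]).x.round(1))
    r=solve(D);cost(r.x,None,1);print("all tilt,gx,gz,gy",r.x.round(1));return r.x
E
python3 - <<'E'
from tilt import *
est2(["t2scene","t2side","t2wrist"])
s,c,k=load("v2")
uv=np.array([(215,202),(385,202),(213,292),(388,292),(232,330),(370,330)])/1.5017+[120,0]
L=np.array([(90,26,45),(90,-26,45),(60,26,45),(60,-26,45),(60,26,-5),(60,-26,-5)])*.001
f=lambda p:(proj(k,pose(s,p[0],p[1],p[2],L+[0,p[3],0]))-uv).ravel()
for g in (1,-1):
    r=least_squares(f,[.6,0,.025,0]);print(np.degrees(r.x[0]),r.x[1:]*1000,r.fun.round(1))
    uv=uv[[1,0,3,2,5,4]]
E
```

```text
t2scene [31.4  8.8 23.5 -3.9]
t2side [37.8  9.8 25.5  1.2]
t2wrist [27.3  6.  38.8 -0.5]
iou 0.912
iou 0.837
iou 0.845
all tilt,gx,gz,gy [31.2  9.4 25.7 -1.5]
26.864585114158785 [ 3.99270581 44.23975114 -0.95447333] [ 1.  -1.3 -0.2 -1.2  0.4  0.9 -0.2  1.   0.4  0.4 -1.6  0.4]
60.22383685337484 [-1.20513848e+08  9.49349277e+07 -5.65643694e+05] [-56.3  48.4  56.9  48.4 -58.3 -11.5  58.3 -11.5 -46.3 -36.9  45.6 -36.9]
```

```bash
cat > cal.py <<'E'
from tilt import *
def camc(c,s,d):
    c=dict(c);T=np.eye(4);T[:3,:3]=cv2.Rodrigues(np.array([0,d[2],0.]))[0];E=c["hand_eye"].copy()
    E[:3,:3]=T[:3,:3]@E[:3,:3];E[:3,3]+=[d[0],0,d[1]];c["hand_eye"]=E;return cam(c,s)
def iou(k,s,m,p):
    q=proj(k,pose(s,np.radians(p[0]),p[1]/1000,p[2]/1000,H+[0,p[3]/1000,0]))
    z=np.zeros(m.shape,np.uint8);cv2.fillConvexPoly(z,(cv2.convexHull(q.astype(np.float32))*16).round().astype(np.int32),1,shift=4)
    return (z&m).sum()/(z|m).sum()
def hm(t,p):
    s,c,k=load(t);return s,c,k,hullmask(mask(c["image"]),proj(k,pose(s,np.radians(p),0,.027,H)))
E
python3 - <<'E'
from cal import *
A=[hm("t0wrist",0),hm("t1wrist",0)]
f=lambda d:-sum(iou(camc(c,s,[d[0]/1000,d[1]/1000,d[2]/100]),s,m,[0,0,26.5,d[3]]) for s,c,k,m in A)
S0=np.zeros(4);r=min((minimize(f,x0,method="Nelder-Mead",options=dict(initial_simplex=np.vstack([x0,x0+np.diag([4,6,2,2])]),xatol=.05,fatol=1e-4)) for x0 in (S0,np.array([0,-10,0,0.]),np.array([4,-6,1,0.]))),key=lambda r:r.fun)
print("cal mm,mm,crad,gy",r.x,r.fun/2, f(S0)/2)
# level scanner seen by scene & side
for t in("t0scene","t0side"):
    s,c,k,m=hm(t,0);print(t,iou(k,s,m,[0,0,26.5,0]),m.sum(),[round(float(iou(k,s,m,[a,0,26.5,0])),3) for a in(-8,-4,0,4,8)],[round(float(iou(k,s,m,[0,a,26.5,0])),3) for a in(-6,-3,3,6,9)])
s,c,k,m=hm("t2wrist",35);kc=camc(c,s,[r.x[0]/1000,r.x[1]/1000,r.x[2]/100])
print([(a,round(float(iou(kc,s,m,[a,0,26.5,r.x[3]])),3)) for a in range(26,48,2)])
for t in("t2scene","t2side"):
    s,c,k,m=hm(t,35)
    for gx in(0,4,8):print(t,gx,[(a,round(float(iou(k,s,m,[a,gx,26.5,0])),3)) for a in range(26,48,2)])
E
```

```text
cal mm,mm,crad,gy [-0.58512543 -1.72735464  0.77894899 -0.74926446] -0.9792931140461671 -0.9368619193466055
t0scene 0.8 452 [0.744, 0.82, 0.8, 0.701, 0.606] [0.589, 0.706, 0.754, 0.632, 0.53]
t0side 0.8257261410788381 599 [0.789, 0.805, 0.826, 0.754, 0.68] [0.707, 0.759, 0.838, 0.835, 0.815]
[(26, 0.605), (28, 0.646), (30, 0.694), (32, 0.753), (34, 0.796), (36, 0.846), (38, 0.862), (40, 0.853), (42, 0.849), (44, 0.834), (46, 0.772)]
t2scene 0 [(26, 0.523), (28, 0.526), (30, 0.537), (32, 0.536), (34, 0.518), (36, 0.501), (38, 0.51), (40, 0.496), (42, 0.476), (44, 0.465), (46, 0.445)]
t2scene 4 [(26, 0.678), (28, 0.694), (30, 0.684), (32, 0.668), (34, 0.651), (36, 0.641), (38, 0.627), (40, 0.582), (42, 0.548), (44, 0.53), (46, 0.497)]
t2scene 8 [(26, 0.846), (28, 0.855), (30, 0.846), (32, 0.846), (34, 0.802), (36, 0.76), (38, 0.685), (40, 0.658), (42, 0.613), (44, 0.557), (46, 0.526)]
t2side 0 [(26, 0.701), (28, 0.683), (30, 0.66), (32, 0.64), (34, 0.625), (36, 0.61), (38, 0.589), (40, 0.574), (42, 0.56), (44, 0.553), (46, 0.543)]
t2side 4 [(26, 0.779), (28, 0.787), (30, 0.78), (32, 0.768), (34, 0.756), (36, 0.736), (38, 0.719), (40, 0.712), (42, 0.699), (44, 0.682), (46, 0.664)]
t2side 8 [(26, 0.77), (28, 0.798), (30, 0.815), (32, 0.845), (34, 0.867), (36, 0.867), (38, 0.871), (40, 0.851), (42, 0.839), (44, 0.798), (46, 0.753)]
```

```bash
cat >> cal.py <<'E'
CAL=[-.000585,-.001727,.00779]
def joint(tag,p0=(34,8,27,-.7),w=1):
    D=[]
    for n in("scene","side","wrist"):
        s,c,k,m=hm(tag+n,p0[0]);D.append((camc(c,s,CAL) if n=="wrist" else k,s,m))
    def solve(S):
        f=lambda p:-sum(iou(k,s,m,p) for k,s,m in S)
        return min((minimize(f,x0,method="Nelder-Mead",options=dict(initial_simplex=np.vstack([x0,x0+np.diag([5,4,5,2.])]),xatol=.05,fatol=1e-4)) for x0 in (np.array(p0)+[a,0,b,0] for a in(-7,0,7) for b in(-4,4))),key=lambda r:r.fun)
    for S in(D[:2],D[2:],D):
        r=solve(S);print(r.x.round(1),[round(float(iou(*d,r.x)),3) for d in D])
    return r.x
E
python3 -c "
from cal import *
joint('t0',(0,0,26.5,-.7));joint('t2')"
```

```text
[ 4.6  0.6 16.3 -0. ] [0.876, 0.859, 0.88]
[-4.3 -0.8 32.4 -0.7] [0.758, 0.783, 0.98]
[ 3.8  0.9 19.4 -0.5] [0.867, 0.85, 0.945]
[33.8  9.2 21.6  0.4] [0.896, 0.873, 0.83]
[25.8  6.5 37.9 -0.4] [0.702, 0.757, 0.977]
[30.4  9.6 27.2 -0.6] [0.896, 0.827, 0.887]
```

Run:
```python
from cal import *
s,c,k=load("t2scene")
uv=np.array([(558,238),(588,212),(535,137),(502,165),(724,22),(768,85)])
uv=np.c_[302+(uv[:,0]-440)/3,149+uv[:,1]/3]
for tl in(-90,-92):
    L=np.array([(90,26,-5),(60,26,-5),(60,-26,45),(90,-26,45),(tl,19,40),(tl,19,0)])*.001
    f=lambda p:(proj(k,pose(s,p[0],p[1],p[2],L+[0,p[3],0]))-uv).ravel()
    r=least_squares(f,[.6,0,.025,0]);print(np.degrees(r.x[0]).round(1),(r.x[1:]*1000).round(1),r.fun.round(1))
```

```text
34.0 [  5.7  43.9 -32.5] [ 0.4  1.   1.7  1.  -0.9 -0.7 -1.  -1.4  2.8  3.9 -3.1 -4. ]
34.0 [  4.9  50.3 -41.3] [ 0.3  0.9  1.5  1.  -0.9 -0.5 -0.8 -1.3  2.9  3.9 -3.1 -4.1]
```

Run:
```python
from cal import *
s,c,k=load("t2scene")
uv=np.array([(558,238),(588,212),(535,137),(502,165),(724,22),(768,85)])
uv=np.c_[302+(uv[:,0]-440)/3,149+uv[:,1]/3]
for gy in(None,-.0007):
    L=np.array([(90,26,-5),(60,26,-5),(60,-26,45),(90,-26,45),(-91,-19,40),(-91,19,0)])*.001
    f=lambda p:(proj(k,pose(s,p[0],p[1],p[2],L+[0,p[3] if gy is None else gy,0]))-uv).ravel()
    r=least_squares(f,[.6,0,.025,0]);print(np.degrees(r.x[0]).round(1),(r.x[1:]*1000).round(1),r.fun.round(1))
# raw crops for numeric look: dark cap mask
i=c["image"][149:249,302:422]
print('\n'.join(''.join('#' if v<45 else('+' if v<75 else('-' if v<110 else '.')) for v in r) for r in i.mean(2)[0:60,70:120]))
```

```text
29.8 [  8.2  50.  -33.3] [-0.2  1.2  1.5  1.8  0.4 -0.9 -0.2 -2.2 -1.  -0.2 -0.6  0.2]
29.6 [ 7.  26.6  0. ] [-1.   2.5  1.3  2.9 -0.5 -0.9 -1.6 -2.   0.6 -1.6  1.5 -0.4]
##############+-..................................
##############+-..................................
##############+-..................................
##############+-..................................
###############-..................................
###############+-........---......................
###############+-.......-----.....................
###############+-......-++#+--....................
###############+-.....-+####+--...................
###############+--...--+#####+--..................
################+--..--+######+--.................
#################+-----++######+--................
##################+++++++++#####+--...............
++++++##########++++++++++++#####+-...............
++++++++++++++++++++++++-++++#####+-..............
+++++++++++++++++++++++---++++####+--.............
+++++++++++++++++++-++-----++++####+-.............
++++++++++++++++++--------+++++####++-............
+++++++++++
[... 1430 characters left out ...]
--.................--+##++-..........
##+----------...--.........-------+###+-..........
#+----------...-----...------+++++####+-..........
#+--------....--+++------++++++++#####+-..........
#+-------.....-+###++++++++++#########+-..........
#+------......-+#####++++#############--..........
#+-----.......-+######################-...........
#+---.........-+#####################+-...........
#+-...........-+#####################+-...........
+--..........--+#####################+-...........
--..........---######################+-...........
-.......------+######################+--..........
--.....----+++########################+--.........
+---...-++++++#########################+--........
```

Request:
{"fn": "move_arm", "kwargs": {"targets": "-0.95 0 0 0;-0.95 0 0 0;-0.95 0 0 0;-0.95 0 0 0;-0.95 0 0 0;-0.95 0 0 0;-0.5 -0.5 0 0;0 -0.95 0 0;0 -0.95 0 0;0 -0.95 0 0"}}

```text
time_s: 24.63
tcp_pos: [0.4782, -0.0571, 0.1921]
ee_rot: [[-0.1, -0.995, 0.002], [-0.995, 0.1, 0.0], [-0.001, -0.002, -1.0]]
wrist_force: [-0.1, 0.3, -1.8]
gripper_width: 0.433
gripper_force: 30.0
```

Request:
{"fn": "move_arm", "kwargs": {"targets": "0 -0.95 0 0;0 -0.95 0 0;0 -0.95 0 0;0 -0.5 -1 0;0 -0.5 -1 0;0 -0.5 -1 0;0 -0.5 -1 0;0 0 0 0;-0.05 -0.3 -0.3 0;0 0 0 0"}}

```text
time_s: 25.47
tcp_pos: [0.4781, -0.1855, 0.084]
ee_rot: [[-0.102, -0.995, 0.001], [-0.995, 0.102, -0.0], [0.0, -0.001, -1.0]]
wrist_force: [0.4, 0.0, -2.0]
gripper_width: 0.435
gripper_force: 30.0
```

Request:
{"fn": "move_arm", "kwargs": {"targets": "0 -0.2 0 0;0 -0.15 0.12 0;0 -0.15 0.12 0;0 0 0 0;0 0 0 0"}}

```text
time_s: 25.88
tcp_pos: [0.478, -0.1953, 0.0917]
ee_rot: [[-0.102, -0.995, 0.002], [-0.995, 0.102, 0.003], [-0.003, -0.001, -1.0]]
wrist_force: [-2.9, 11.8, 4.1]
gripper_width: 0.435
gripper_force: 30.0
```

Request:
{"fn": "move_arm", "kwargs": {"targets": "0.05 0.6 0 0;0 0.5 1 0;0 0.5 1 0;0 0.5 1 0;0 0.5 1 0;0 0.95 0 0;0 0.95 0 0;0 0.95 0 0;0 0.95 0 0;0 0.95 0 0"}}

```text
time_s: 26.72
tcp_pos: [0.4794, -0.0126, 0.1915]
ee_rot: [[-0.101, -0.995, 0.004], [-0.995, 0.101, 0.001], [-0.001, -0.004, -1.0]]
wrist_force: [0.2, 1.1, -3.7]
gripper_width: 0.435
gripper_force: 30.0
```

Request:
{"fn": "move_arm", "kwargs": {"targets": "0 0.95 0 0;0.5 0.6 0 0;0.95 0 0 0;0.95 0 0 0;0.95 0 0 0;0.95 0 0 0;0.95 0 0 0;0.95 0 0 0;0 0 0 0;0 0 0 0"}}

```text
time_s: 27.55
tcp_pos: [0.6348, 0.0251, 0.1902]
ee_rot: [[-0.101, -0.995, 0.001], [-0.995, 0.101, 0.0], [-0.0, -0.001, -1.0]]
wrist_force: [-0.6, 0.8, -2.2]
gripper_width: 0.436
gripper_force: 30.0
```

Run:
```python
from cal import *
for n in("scene","side","wrist"): snap(n,"t3"+n)
joint("t3",(36,8,28,-.7))
s,c,k=load("t3scene");s2,c2,k2=load("t2scene")
print(s["tcp_pos"],s2["tcp_pos"])
# cap corners dump
q=proj(k,s["tcp_pos"][None])[0];x0,y0=int(q[0])-60,int(q[1])-50;print(x0,y0)
i=c["image"].mean(2)[y0:y0+50,x0+85:x0+120]
print('\n'.join('%3d '%n+''.join('#' if v<45 else('+' if v<75 else('-' if v<110 else '.')) for v in r) for n,r in enumerate(i[:36])))
m=mask(c["image"])[y0+40:y0+85,x0+10:x0+60];print('\n'.join('%3d '%(n+40)+''.join('.#'[v] for v in r) for n,r in enumerate(m)))
```

```text
[39.1 10.8 24.2 -0.5] [0.886, 0.872, 0.862]
[32.5  6.7 39.  -0.5] [0.641, 0.705, 0.981]
[35.2 10.3 30.3 -0.8] [0.893, 0.814, 0.913]
[0.63483913 0.02505449 0.19021718] [0.63353152 0.02718091 0.1902942 ]
302 150
  0 ...................................
  1 ......----.........................
  2 .....--++--........................
  3 -...--+##+--.......................
  4 -...-+####+--......................
  5 -...-+#####+--.....................
  6 -..--++#####+--....................
  7 ------++#####+--...................
  8 -------++#####+--..................
  9 +++-----++#####+--.................
 10 #++++---++######+--................
 11 ##+++++++++######+-................
 12 ++++++++++++######+-...............
 13 ++++++++++++++####+--..............
 14 +++++++---+++++####+--.............
 15 ++++++----+++++#####+--............
 16 +++++-+----+++++#####+--...........
 17 ++++---++++++++++#####+-...........
 18 +++----+++++++++++#####+-..........
 19 +++++++++++#+#++-++####+--.........
 20 ++++++########++--+#####+-.........
 21 ##############++---+#####--........
 22 ######
[... 2324 characters left out ...]
..............####################......
 73 .........................##################.......
 74 ..........................################........
 75 ...........................##############.........
 76 ............................###########...........
 77 .............................#########............
 78 ..............................#######.............
 79 ...............................#####..............
 80 .................................#................
 81 ..................................................
 82 ..................................................
 83 ..................................................
 84 ..................................................
```

Run:
```python
from fit import *
_,d=pickle.load(open("cap0.pkl","rb"));ka,kb=cam(d["scene"]),cam(d["side"])
b=np.load("bas.npy")
c,s=np.cos(b[2]),np.sin(b[2]);Ri=np.array([[c,s],[-s,c]])
uv=np.array([(177,103),(335,77)])/4.8+[272,215]-.4
P=onz(kb,uv,.115);print("top edge in basket mm",(Ri@(P[:,:2]-b[:2]).T).T*1000)
# second placement
b2=np.load("bas2.npy");c,s=np.cos(b2[2]),np.sin(b2[2]);Ri=np.array([[c,s],[-s,c]])
uv=np.array([(553-398,113),(655-398,100)])/2.95+[285,215]-.3
P=onz(kb,uv,.115);print((Ri@(P[:,:2]-b2[:2]).T).T*1000)
# wrist view
from cal import camc,CAL
for t in("t3wrist",):
    s_,c_,_=load(t);k=camc(c_,s_,CAL);print(proj(k,[[.62,-.145,.097]]))
s_,c_,_=load("w4");k=camc(c_,s_,CAL);print(proj(k,[[.62,-.145,.097]]))
```

```text
top edge in basket mm [[-40.60254809  36.71560919]
 [ 39.91255387  35.27911143]]
[[-42.77831476  36.01281803]
 [ 38.77363043  33.12335916]]
[[312.26592465 -23.0087802 ]]
[[ 17.47073863 305.89135732]]
```

Request:
{"fn": "move_arm", "kwargs": {"targets": "-0.02 -0.4 0 0;0 -0.44 0 0;0 -0.4 0 0;0 0 0 0;0 0 0 0"}}

```text
time_s: 28.12
tcp_pos: [0.6335, -0.0075, 0.1897]
ee_rot: [[-0.103, -0.995, 0.0], [-0.995, 0.103, 0.0], [-0.0, -0.0, -1.0]]
wrist_force: [-0.3, 0.3, -3.0]
gripper_width: 0.434
gripper_force: 30.0
```

Run:
```python
from cal import *
for n in("scene","side","wrist"): snap(n,"t4"+n)
p=joint("t4",(36,10,30,-.7))
s=load("t4wrist")[0]
lab=np.array([.6193,-.1464,.097]);n=np.array([.0866,.8145,.574])
for q in(p,[35.5,9.5,32,-.7]):
    W=pose(s,np.radians(q[0]),q[1]/1000,q[2]/1000,np.array([[.09,q[3]/1000,.02],[.19,q[3]/1000,.02]]))
    print(s["tcp_pos"],"win",W[0],"dist",np.linalg.norm(W[0]-lab),"aim err mm",((W[1]-lab)*1000).round(1),"ang",np.degrees(np.arccos(-(W[1]-W[0])@n/.1)))
# label visible in wrist?
c=load("t4wrist")[1]["image"];kc=camc(load("t4wrist")[1],s,CAL)
b=np.array([.6141,-.1961]);cc,ss=np.cos(-.105),np.sin(-.105)
L=[(x,50-v*.574+0,97+v*.819) for x,v in((-40,22),(40,22),(40,-22),(-40,-22),(0,0))]
W=[[b[0]+(cc*x-ss*y)/1000,b[1]+(ss*x+cc*y)/1000,z/1000] for x,y,z in L];print(proj(kc,W).round(0).tolist())
cv2.imwrite("pics/p10.png",np.hstack([cv2.resize(c[0:300,160:460],(560,560),interpolation=2)]))
```

```text
[39.3 10.1 24.5 -0.6] [0.852, 0.885, 0.85]
[32.9  6.7 38.6 -0.5] [0.678, 0.716, 0.98]
[33.8 10.  30.8 -0.6] [0.904, 0.791, 0.898]
[ 0.63364568 -0.00664001  0.18959649] win [ 0.62683523 -0.06673294  0.15514207] dist 0.09891471559851697 aim err mm [-1.  -3.   2.5] ang 0.4607128785456002
[ 0.63364568 -0.00664001  0.18959649] win [ 0.62696657 -0.0648244   0.15207185] dist 0.09872316314694174 aim err mm [-0.6  0.6 -3. ] ang nan
[[388.0, -2.0], [248.0, -2.0], [259.0, 55.0], [378.0, 56.0], [318.0, 29.0]]<stdin>:8: RuntimeWarning: invalid value encountered in arccos
```

View pics/p10.png

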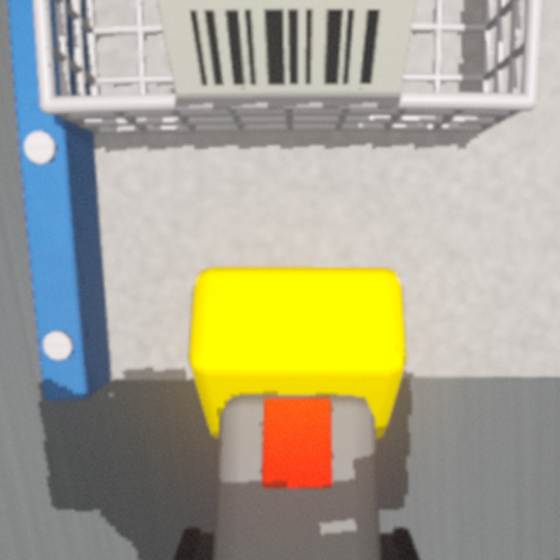

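Request:
{"fn": "move_arm", "kwargs": {"targets": "0.1 0 0 0;0 0 0 0;0 0 0 0;0 0 0 0;0 0 0 0;0 0 0 0;0 0 0 0;0 0 0 0;0 0 0 0;0 0 0 0"}}

```text
time_s: 29.1
tcp_pos: [0.6362, -0.0063, 0.1896]
ee_rot: [[-0.102, -0.995, 0.0], [-0.995, 0.102, -0.0], [0.0, -0.0, -1.0]]
wrist_force: [0.5, -0.7, -2.7]
gripper_width: 0.435
gripper_force: 30.0
```

Request:
{"fn": "move_arm", "kwargs": {"targets": "0 0 0 0;0 0 0 0;0 0 0 0;0 0 0 0;0 0 0 0;0 0 0 0;0 0 0 0;0 0 0 0;0 0 0 0;0 0 0 0"}}

```text
time_s: 29.93
tcp_pos: [0.6362, -0.0063, 0.1895]
ee_rot: [[-0.102, -0.995, -0.0], [-0.995, 0.102, -0.0], [0.0, 0.0, -1.0]]
wrist_force: [-0.0, 0.7, -2.1]
gripper_width: 0.433
gripper_force: 30.0
```

Request:
{"fn": "move_arm", "kwargs": {"targets": "0 0 0 0;0 0 0 0;0 0 0 0;0 0 0 0;0 0 0 0;0 0 0 0;0 0 0 0;0 0 0 0;0 0 0 0;0 0 0 0"}}

```text
time_s: 30.77
tcp_pos: [0.6362, -0.0063, 0.1895]
ee_rot: [[-0.102, -0.995, -0.0], [-0.995, 0.102, -0.0], [0.0, 0.0, -1.0]]
wrist_force: [-0.5, 0.2, -2.6]
gripper_width: 0.436
gripper_force: 30.0
```

Request:
{"fn": "move_arm", "kwargs": {"targets": "0 0.7 0 0;0 0.7 0 0;-0.4 0.5 0 -0.99;-0.5 0.5 0 -0.99;-0.5 0.5 0 -0.99;-0.5 0.5 0 -0.99;-0.5 0.3 0 -0.99;-0.5 0.2 0 -0.99;-0.5 0 0 -0.99;-0.5 0 0 -0.99"}}

```text
time_s: 31.6
tcp_pos: [0.5381, 0.0916, 0.1897]
ee_rot: [[-0.715, -0.699, 0.0], [-0.699, 0.715, 0.0], [-0.0, -0.0, -1.0]]
wrist_force: [0.1, 0.1, -2.0]
gripper_width: 0.433
gripper_force: 30.0
```

Request:
{"fn": "move_arm", "kwargs": {"targets": "-0.5 0 -0.4 -0.99;-0.5 0 -0.5 -0.99;-0.5 0 -0.5 -0.99;-0.5 0 -0.5 -0.99;-0.5 0 -0.5 -0.99;-0.5 0 -0.5 -0.99;-0.5 0 -0.5 -0.99;-0.5 0 -0.5 -0.99;-0.5 0 -0.5 -0.99;0 0 0 0"}}

```text
time_s: 32.43
tcp_pos: [0.4224, 0.0897, 0.0777]
ee_rot: [[-1.0, 0.001, -0.006], [0.001, 1.0, -0.003], [0.006, -0.003, -1.0]]
wrist_force: [-0.6, 0.5, -2.0]
gripper_width: 0.437
gripper_force: 30.0
```

Request:
{"fn": "move_arm", "kwargs": {"targets": "0 0 -0.5 0;0 0 -0.3 0;0.2 0 -0.1 0;0.34 0 -0.17 0;0.32 0 -0.19 0;0 0 0 0"}}

```text
time_s: 32.93
tcp_pos: [0.45, 0.0914, 0.0479]
ee_rot: [[-1.0, -0.001, 0.001], [-0.001, 1.0, -0.0], [-0.001, -0.0, -1.0]]
wrist_force: [0.6, -0.3, 0.8]
gripper_width: 0.435
gripper_force: 30.0
```

Request:
{"fn": "move_arm", "kwargs": {"targets": "0.3 0 -0.21 0;0.28 0 -0.23 0;0 0 0 0"}}

```text
time_s: 33.18
tcp_pos: [0.4636, 0.0912, 0.0362]
ee_rot: [[-1.0, -0.0, 0.0], [-0.0, 1.0, -0.0], [-0.0, -0.0, -1.0]]
wrist_force: [0.4, -1.0, -0.3]
gripper_width: 0.437
gripper_force: 30.0
```

Run:
```python
from cal import *
for n in("scene","side","wrist"): snap(n,"t5"+n)
joint("t5",(15,10,30,-.7))
```

```text
[14.7 10.4 32.   0.8] [0.337, 0.891, 0.92]
[16.8  8.9 33.2 -0.5] [0.315, 0.84, 0.975]
[15.9  9.6 31.8 -0.6] [0.33, 0.872, 0.962]
```

Request:
{"fn": "move_arm", "kwargs": {"targets": "0.26 0 -0.25 0;0.24 0 -0.26 0;0.22 0 -0.22 0;0 0 0 0;0 0 0 0"}}

```text
time_s: 33.75
tcp_pos: [0.4809, 0.0913, 0.0182]
ee_rot: [[-1.0, -0.0, 0.0], [-0.0, 1.0, 0.0], [-0.0, 0.0, -1.0]]
wrist_force: [0.1, -0.9, -2.8]
gripper_width: 0.435
gripper_force: 30.0
```

Run:
```python
from cal import *
for n in("scene","side","wrist"): snap(n,"t6"+n)
joint("t6",(2,10,30,-.7))
```

```text
[ 7.4 11.3 24.7 -1.9] [0.167, 0.913, 0.926]
[ 5.4 10.5 28.8 -0.4] [0.17, 0.873, 0.98]
[ 6.7 11.  27.4 -0.4] [0.172, 0.903, 0.98]
```

Request:
{"fn": "move_arm", "kwargs": {"targets": "0.1 0 -0.14 0;0 0 0 0;0 0 0 0"}}

```text
time_s: 34.15
tcp_pos: [0.4828, 0.0913, 0.0154]
ee_rot: [[-1.0, -0.0, 0.0], [-0.0, 1.0, 0.0], [-0.0, 0.0, -1.0]]
wrist_force: [-0.3, 0.2, -0.4]
gripper_width: 0.431
gripper_force: 30.0
```

Run:
```python
from cal import *
for n in("scene","side","wrist"): snap(n,"t7"+n)
joint("t7",(2,10,30,-.7))
```

```text
[ 5.4 10.8 23.6 -0. ] [0.163, 0.898, 0.928]
[ 0.5  9.8 32.1 -0.6] [0.162, 0.811, 0.98]
[ 5.  10.9 27.3 -0.7] [0.161, 0.88, 0.979]
```

Request:
{"fn": "move_arm", "kwargs": {"targets": "0 0 0.6 0;0 0 1 0;0 0 1 0;0 0 1 0;-0.1 0.96 0 0;-0.1 0.96 0 0;-0.1 0.95 0 0;-0.1 0.95 0 0;0 0.95 0 0;0 0.95 0 0"}}

```text
time_s: 35.13
tcp_pos: [0.4724, 0.2354, 0.1052]
ee_rot: [[-1.0, -0.0, 0.0], [-0.0, 1.0, 0.0], [-0.0, 0.0, -1.0]]
wrist_force: [0.4, 1.1, -1.7]
gripper_width: 0.434
gripper_force: 30.0
```

Request:
{"fn": "move_arm", "kwargs": {"targets": "0 0 0 0;0 0 0 0"}}

```text
time_s: 35.3
tcp_pos: [0.4725, 0.2352, 0.105]
ee_rot: [[-1.0, -0.002, -0.0], [-0.002, 1.0, 0.0], [0.0, 0.0, -1.0]]
wrist_force: [0.1, -0.9, -1.9]
gripper_width: 0.433
gripper_force: 30.0
```

Run:
```python
from cal import *
for n in("scene","side","wrist"): snap(n,"t8"+n)
p=joint("t8",(2,10,30,-.7))
s=load("t8wrist")[0];print(s["ee_rot"][:,0])
for q in(p,[2,10,28,-.7]):print("origin",pose(s,np.radians(q[0]),q[1]/1000,q[2]/1000,np.array([[0,q[3]/1000,0],[.09,0,-.005],[-.09,0,0]])))
```

```text
[ 6.3 11.3 25.4 -1.8] [0.275, 0.886, 0.945]
[-0.4 10.3 33.8 -0.5] [0.269, 0.811, 0.98]
[ 6.1 11.3 25.4 -0.8] [0.274, 0.886, 0.972]
[-9.99999549e-01 -7.02725545e-06  9.50060559e-04]
origin [[0.48612275 0.23442227 0.09986148]
 [0.39714839 0.23357419 0.08542035]
 [0.57562321 0.23358946 0.10933135]]
origin [[0.48316946 0.23428114 0.09625152]
 [0.3933911  0.23357577 0.08819931]
 [0.57311758 0.2335836  0.09930743]]
```

Request:
{"fn": "move_arm", "kwargs": {"targets": "0 0 -0.8 0;0 0 -0.8 0;0 0 -0.4 0;0 0 0 0;0 0 0 0"}}

```text
time_s: 35.87
tcp_pos: [0.4729, 0.2336, 0.0553]
ee_rot: [[-1.0, 0.0, -0.0], [0.0, 1.0, -0.001], [0.0, -0.001, -1.0]]
wrist_force: [0.1, 0.5, -2.0]
gripper_width: 0.434
gripper_force: 30.0
```

Request:
{"fn": "move_arm", "kwargs": {"targets": "0 0 -0.12 0;0 0 0 0;0 0 0 0"}}

```text
time_s: 36.12
tcp_pos: [0.473, 0.2344, 0.0529]
ee_rot: [[-1.0, -0.0, 0.001], [-0.0, 1.0, 0.001], [-0.001, 0.001, -1.0]]
wrist_force: [0.4, 0.3, -2.8]
gripper_width: 0.435
gripper_force: 30.0
```

Request:
{"fn": "move_arm", "kwargs": {"targets": "0 0 -0.08 0;0 0 0 0;0 0 0 0"}}

```text
time_s: 36.37
tcp_pos: [0.4737, 0.2346, 0.0515]
ee_rot: [[-1.0, -0.001, 0.002], [-0.001, 1.0, 0.001], [-0.002, 0.001, -1.0]]
wrist_force: [1.0, -1.7, 4.2]
gripper_width: 0.434
gripper_force: 30.0
```

Request:
{"fn": "move_arm", "kwargs": {"targets": "0 0 -0.08 0;0 0 0 0;0 0 -0.04 0;0 0 0 0;0 0 0 0"}}

```text
time_s: 36.78
tcp_pos: [0.4743, 0.2348, 0.0502]
ee_rot: [[-1.0, -0.002, 0.004], [-0.002, 1.0, 0.001], [-0.004, 0.001, -1.0]]
wrist_force: [-1.2, -3.0, 15.8]
gripper_width: 0.433
gripper_force: 30.0
```

Run:
```python
from cal import *
for n in("scene","side","wrist"): snap(n,"t9"+n)
_,d=pickle.load(open("cap0.pkl","rb"))
for n in("scene","side"):
    for im in(d[n]["image"],load("t9"+n)[1]["image"]):
        N,l,st,ce=cv2.connectedComponentsWithStats(mask(im));print(n,[(st[i].tolist(),ce[i].round(1).tolist()) for i in range(1,N) if st[i][4]>100])
```

```text
scene [([383, 174, 22, 24, 252], [391.4, 182.9]), ([403, 235, 40, 20, 300], [421.7, 244.9])]
scene [([403, 235, 40, 20, 301], [421.7, 244.9])]
side [([228, 168, 16, 25, 272], [235.7, 179.9]), ([305, 172, 31, 21, 197], [320.1, 183.6]), ([253, 350, 36, 32, 316], [270.1, 366.0])]
side [([229, 167, 16, 26, 277], [236.7, 179.5]), ([305, 172, 31, 21, 194], [320.0, 183.6]), ([253, 350, 36, 32, 320], [270.1, 366.1])]
```

Request:
{"fn": "move_arm", "kwargs": {"targets": "0 0 0.06 0;0 0 0 0;0 0 0 0;0 0 0 0;0 0 0 0;0 0 0 0;0 0 0 0", "gripper": 87}}

```text
time_s: 37.52
tcp_pos: [0.4726, 0.2342, 0.0485]
ee_rot: [[-1.0, -0.0, -0.0], [-0.0, 1.0, -0.0], [0.0, -0.0, -1.0]]
wrist_force: [-0.4, -0.5, 0.2]
gripper_width: 0.879
gripper_force: 0.0
```

Request:
{"fn": "move_arm", "kwargs": {"targets": "0 0 0 0;0 0 0 0;0 0 0.3 0;0 0 1 0;0 0 1 0;0 0 1 0;0 0 1 0;0 0 0 0;0 0 0 0"}}

```text
time_s: 38.27
tcp_pos: [0.4733, 0.2349, 0.1584]
ee_rot: [[-1.0, -0.0, 0.003], [-0.0, 1.0, 0.003], [-0.003, 0.003, -1.0]]
wrist_force: [-0.3, 0.6, -0.4]
gripper_width: 1.004
gripper_force: 0.0
```

Run:
```python
from cal import *
for n in("scene","side","wrist"): snap(n,"ta"+n)
_,d=pickle.load(open("cap0.pkl","rb"))
for n in("scene","side"):
    A=d[n]["image"];B=load("ta"+n)[1]["image"]
    N,l,st,ce=cv2.connectedComponentsWithStats(mask(B));print(n,[(st[i].tolist(),ce[i].round(1).tolist()) for i in range(1,N) if st[i][4]>100])
    # local image shift of scanner tail/body vs. start
    k=load("ta"+n)[2];q=proj(k,[[.575,.2345,.06]])[0].astype(int)
    T=A[q[1]-12:q[1]+12,q[0]-12:q[0]+12];S=B[q[1]-24:q[1]+24,q[0]-24:q[0]+24]
    r=cv2.matchTemplate(S,T,cv2.TM_CCOEFF_NORMED);_,v,_,loc=cv2.minMaxLoc(r);print("tail shift",loc[0]-12,loc[1]-12,round(v,3))
# button: green centroid
ks=[];uv=[]
for n in("scene","side"):
    s,c,k=load("ta"+n);h=cv2.cvtColor(c["image"],cv2.COLOR_BGR2HSV);m=((h[...,0]>45)&(h[...,0]<90)&(h[...,1]>150)&(h[...,2]>60)).astype(np.uint8)
    N,l,st,ce=cv2.connectedComponentsWithStats(m);i=1+np.argmax(st[1:,4]);print(st[i],ce[i]);ks.append(k);uv.append(ce[i])
print("button",tri(ks,uv),load("tawrist")[0]["tcp_pos"])
```

```text
scene [([383, 175, 23, 23, 272], [391.3, 183.8]), ([403, 235, 40, 20, 300], [421.7, 245.0])]
tail shift 1 1 0.847
side [([229, 167, 16, 26, 277], [236.7, 179.5]), ([305, 172, 31, 21, 194], [320.0, 183.5]), ([253, 350, 36, 32, 322], [270.1, 366.1])]
tail shift 1 0 0.853
[416 230  15  13 148] [422.71621622 235.97297297]
[315 173  12  10  87] [320.05747126 177.73563218]
button (array([0.6364957 , 0.18182122, 0.05805241]), [np.float64(1.5218990731898714), np.float64(1.5218990731899342)]) [0.47215107 0.23385991 0.15599226]
```

Request:
{"fn": "move_arm", "kwargs": {"targets": "0.94 -0.3 0 0;0.94 -0.3 0 0;0.94 -0.3 0 0;0.94 -0.3 0 0;0.94 -0.3 0 0;0.94 -0.3 0 0;0.94 -0.3 0 0;0 0 0 0;0 0 0 0;0 0 0 0", "gripper": 0}}

```text
time_s: 39.25
tcp_pos: [0.6363, 0.1814, 0.1547]
ee_rot: [[-1.0, 0.0, -0.003], [0.0, 1.0, -0.001], [0.003, -0.001, -1.0]]
wrist_force: [0.1, 0.2, -0.1]
gripper_width: 0.325
gripper_force: 0.0
```

Request:
{"fn": "move_arm", "kwargs": {"targets": "0 0 -0.5 0;0 0 -0.5 0;0 0 -0.5 0;0 0 -0.5 0;0 0 -0.5 0;0 0 -0.5 0;0 0 0 0;0 0 0 0"}}

```text
time_s: 39.92
tcp_pos: [0.636, 0.1819, 0.0808]
ee_rot: [[-1.0, -0.001, -0.002], [-0.001, 1.0, -0.001], [0.002, -0.001, -1.0]]
wrist_force: [-0.2, 0.6, -0.0]
gripper_width: 0.004
gripper_force: 0.0
```

Request:
{"fn": "move_arm", "kwargs": {"targets": "0 0 -0.4 0;0 0 -0.3 0;0 0 -0.16 0;0 0 -0.12 0;0 0 0 0"}}

```text
time_s: 40.33
tcp_pos: [0.6371, 0.182, 0.0574]
ee_rot: [[-1.0, -0.001, -0.0], [-0.001, 1.0, -0.0], [0.0, -0.0, -1.0]]
wrist_force: [-3.0, 0.9, 5.1]
gripper_width: 0.004
gripper_force: 2.3
```

Request:
{"fn": "move_arm", "kwargs": {"targets": "0 0 -0.12 0;0 0 0 0;0 0 0 0"}}

```text
time_s: 40.58
tcp_pos: [0.6373, 0.182, 0.0568]
ee_rot: [[-1.0, -0.001, 0.001], [-0.001, 1.0, 0.0], [-0.001, 0.0, -1.0]]
wrist_force: [-5.2, 0.8, 11.9]
gripper_width: 0.005
gripper_force: 6.3
```

Request:
{"fn": "move_arm", "kwargs": {"targets": "0 0 -0.12 0;0 0 0 0;0 0 0 0;0 0 0 0"}}

```text
time_s: 40.92
tcp_pos: [0.6374, 0.182, 0.0566]
ee_rot: [[-1.0, -0.002, 0.002], [-0.002, 1.0, -0.0], [-0.002, -0.0, -1.0]]
wrist_force: [-9.9, 0.4, 23.1]
gripper_width: 0.008
gripper_force: 11.7
```

Request:
{"fn": "move_arm", "kwargs": {"targets": "0 0 0.5 0;0 0 1 0;0 0 1 0;0 0 1 0;0 0 1 0;0 0 1 0;0 0 0 0;0 0 0 0;0 0 0 0"}}

```text
time_s: 41.67
tcp_pos: [0.6366, 0.1815, 0.1874]
ee_rot: [[-1.0, 0.0, -0.002], [0.0, 1.0, -0.0], [0.002, -0.0, -1.0]]
wrist_force: [-0.3, -0.7, -0.7]
gripper_width: 0.0
gripper_force: 0.0
```

Run:
```python
from h import *
_,d=pickle.load(open("cap0.pkl","rb"))
for n in("scene","side"):
    s,c=snap(n,"z"+n);A=d[n]["image"];B=c["image"];k=cam(c,s);b4=load("a4" if n=="scene" else "b4")[1]["image"]
    for nm,P,ref in(("jar",None,A),("basket",[.6141,-.1961,.05],b4),("nose",[.4,.2345,.065],A),("tail",[.57,.2345,.065],A)):
        if P is None: q=np.array((472,228) if n=="scene" else (302,153))
        else:q=proj(k,[P])[0].astype(int)
        h=14 if nm!="basket" else 40
        T=ref[q[1]-h:q[1]+h,q[0]-h:q[0]+h];S=B[q[1]-h-8:q[1]+h+8,q[0]-h-8:q[0]+h+8]
        _,v,_,l=cv2.minMaxLoc(cv2.matchTemplate(S,T,cv2.TM_CCOEFF_NORMED));print(n,nm,l[0]-8,l[1]-8,round(v,3))
    D=cv2.absdiff(A,B).max(2)
    for nm,(x,y,w,hh) in dict(tape=(158,228,40,30),hammer=(75,260,85,100)).items() if n=="scene" else dict(tape=(250,346,44,44),hammer=(312,376,135,58)).items():print(nm,(D[y:y+hh,x:x+w]>40).mean().round(3))
print(s["time_s"],s["tcp_pos"])
```

```text
scene jar 0 1 0.631
scene basket 0 1 0.964
scene nose 0 1 0.82
scene tail 1 1 0.933
tape 0.0
hammer 0.0
side jar 1 0 0.715
side basket 2 0 0.866
side nose 1 0 0.874
side tail 1 0 0.886
tape 0.0
hammer 0.0
41.7167 [0.6363738  0.18130677 0.18677068]
```

Run:
```python
from h import *
_,d=pickle.load(open("cap0.pkl","rb"))
for n,(x,y,w,h) in dict(scene=(456,204,34,44),side=(288,136,28,34)).items():
    for im in(d[n]["image"],load("t4"+n)[1]["image"],load("z"+n)[1]["image"]):
        m=im[y:y+h,x:x+w].min(2)>130;p=np.argwhere(m);print(n,m.sum(),p.mean(0).round(1),p.min(0),p.max(0))
```

```text
scene 827 [21.5 16.5] [3 3] [40 30]
scene 819 [21.4 16.5] [3 3] [40 30]
scene 741 [22.3 16.8] [4 5] [40 29]
side 480 [16.6 12.6] [2 0] [33 22]
side 280 [16.4  9.8] [2 4] [30 19]
side 469 [17.2 12.7] [2 0] [33 23]
```

```bash
python3 -c "
from station import *
print(finish_job())"
```

```text
the job is handed in; nothing more can be done
None
```

I handed the job in at about 42 s with every step done in order; the station gave no verdict. The basket is pressed against both fences. The scanner was held about 10 cm from the label for just over 2 s, tilted about 35° (good to 1–2°), then laid back within about 2 mm of where it started. The button was pressed to its stop and released, and the final pictures show the jar, tape roll and hammer unmoved.

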